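Lock the T-studs in the fixture plate and sleeve them

ROBOT

A 7-joint arm with a two-finger parallel gripper is mounted at the origin on the work surface. World frame = base frame: x ahead of the robot, y to its left, z up, the work surface at z = 0. Lengths are in m, angles in rad, forces in N, time in s.
With the tool pointing down it reaches from about 0.35 to 0.9 m from the base axis. Payload 8.1 kg.
Tool frame: the origin (TCP) lies at the very end of the fingers, on their centre line; the grasp point (between the pads) lies 19 mm behind it; z points along the fingers, y is the line along which they close (so a half turn about z gives the same grasp; the last joint's range is limited). The gripper opens to 92 mm and grips with 3 to 60 N. Pads are 19 mm wide; open, the fingers measure 130 mm over their backs; the gripper's body (75 mm by 190 mm) begins 47 mm behind the grasp point.
Start: joints at [-1.332, 0.434, 0.025, 1.573, -0.012, 1.134, -0.075], TCP at [0.21, 0.589, 0.227] pointing down, gripper open.
Joint ranges: [-2.62, 2.62], [-0.44, 2.09], [-1.27, 1.32], [0.08, 2.57], [-1.32, 4.46], [0.12, 2], [-2.74, 2.74]. Speed limits (rad/s): [2.22, 2.22, 3.01, 3.01, 3.14, 3.14, 3.14].

INTERFACE

Orientations are given as a rotation vector (axis times angle).
In Python, from cell import arm gives the robot as it stands.
- The arm moves only by the tool jog_arm, never from a script. Its argument "rows" is a list of rows, each a list of 3 entries, a list of its own where there are three numbers: the shift along the world's x, y, z in cm, then the turn, a rotation vector about the world's x, y, z in degrees, then the opening, from 0 (shut) to 1 (fully open). A call has 1 to 8 rows; each row is the pose to reach, as a shift and turn from the pose commanded when the call began; what a row does not reach only later rows make up. A row lasts 1/8 s, in which the tool goes at most 62.5 mm and 10.7 degrees, less where a joint would pass 70% of its speed; a pose out of reach is approached as far as the arm can. A call with a gripper value outside its range is refused whole. The fingers move at their own pace and stop on an object; "newtons" is the grip in N (left out, the last holds). Time passes only in rows, so rows that repeat a pose let the fingers close. It gives the time, the measured TCP pose, the force, the opening and the grip force at its end, in the units of the state.
- arm.observe(): the state, without advancing time (a new reading comes with each control period).
- arm.get_image(name): name is "scene" or "top"; returns a dict with "img" (480x640x3 uint8, red, green, blue), "depth" (480x640 float32, m along the optical axis (not along the pixel's ray), 0 where there is no reading), "fx", "fy", "cx", "cy" (pixels), "rvec" (rotation vector, rad) and "tvec" (3), from world to camera coordinates, as OpenCV has them. Camera axes: x right, y down, z forward; pixel columns grow to the right and rows downward; lengths in m; the calibration is good to about 2 mm. A picture is of the moment at which its call begins.
- arm.sign_off(): hands the job in; it is judged then, once.
The state is a dict: "clock": time; "joints": joint angles; "dq": joint speeds; "joint_efforts": joint torques, N m; "position": TCP position; "ee_rot": TCP orientation; "force": force on the tool from outside, world axes, zero at the start; "ft_torque": the same for the moment, N m; "width": opening from 0.0 (shut) to 1.0 (fully open); "gripper_force": force on a finger pad.
Only numpy, scipy, OpenCV 4.12 (cv2) and the standard library are available. Lean on these libraries where they do the work, as an engineer would, in place of code of your own. Each camera call takes 0.05 s, during which the arm holds its last target. There are 200 camera calls.

TASK

Set up the fixture plate on the workshop bench: drop every T-stud standing in the wooden rack, head first, through the wide pocket of a slot of its own, slide it along to the chamber at the far end of the slot, and give it a quarter turn so that its head lies squarely across the slot and is locked in. Slip a spacer sleeve over each stud, down flat on the plate, and leave studs and sleeves standing free. Do not disturb the other tools and objects on the bench.

Things in the scene. Friction and masses are not known exactly. Their poses are not given: they have to be found in the camera images.
- plate: Dark steel fixture plate, fixed, 150 mm (its x) by 280 mm (its y), top face 28 mm above the bench. Origin: centre of underside. Four T-slots run along its x, at y = -105, -35, 35, 105 mm, with seats and pockets as given at seat0 to seat3. Top lips 6 mm thick; under them a channel 12 mm high, floor 10 mm above the bench.
- seat0 (a point): Seat of slot 0: point in the plate's top face, plate coordinates (35, -105, 28) mm, plate's axes; it lies above the centre of the slot's 38 x 38 mm chamber, whose outline is scribed on the top. All slots alike: In the top face a slot is a wide pocket 33 (x) by 19 mm centred 70 mm from the seat towards plate -x, then a mouth 12.5 mm wide running +x to 6.5 mm beyond the seat.
- seat1 (a point): Seat of slot 1: point in the plate's top face, plate coordinates (35, -35, 28) mm, plate's axes; it lies above the centre of the slot's 38 x 38 mm chamber, whose outline is scribed on the top. All slots alike: Under the lips each channel is 19 mm wide from the pocket on (a head fits only lengthwise), until 19 mm short of the seat, where it opens into the chamber.
- seat2 (a point): Seat of slot 2: point in the plate's top face, plate coordinates (35, 35, 28) mm, plate's axes; it lies above the centre of the slot's 38 x 38 mm chamber, whose outline is scribed on the top. All slots alike: A head can be turned only in the chamber; once across, it can neither lift out nor slide back.
- seat3 (a point): Seat of slot 3: point in the plate's top face, plate coordinates (35, 105, 28) mm, plate's axes; it lies above the centre of the slot's 38 x 38 mm chamber, whose outline is scribed on the top. All slots alike: A shank pushed to the mouth's end stands 1.7 mm past the seat.
- stud0: Steel T-stud, 70 g, upright in the rack; 3 or 4 of four identical ones are present (others None). Origin: centre of head's underside, z up the shank. Head 28 (its x) x 15 (y) x 8 mm thick; round neck 9.5 mm across to z 21; square shank 10 x 10 mm, flats facing x and y, z 21 to 55; tapered tip to z 60. Starts with the head across the rack, underside 6 mm above the bench.
- stud1: Steel T-stud, 70 g, upright in the rack; 3 or 4 of four identical ones are present (others None). Origin: centre of head's underside, z up the shank. Head 28 (its x) x 15 (y) x 8 mm thick; round neck 9.5 mm across to z 21; square shank 10 x 10 mm, flats facing x and y, z 21 to 55; tapered tip to z 60. Starts with the head across the rack, underside 6 mm above the bench.
- stud2: Steel T-stud, 70 g, upright in the rack; 3 or 4 of four identical ones are present (others None). Origin: centre of head's underside, z up the shank. Head 28 (its x) x 15 (y) x 8 mm thick; round neck 9.5 mm across to z 21; square shank 10 x 10 mm, flats facing x and y, z 21 to 55; tapered tip to z 60. Starts with the head across the rack, underside 6 mm above the bench.
- stud3: Steel T-stud, 70 g, upright in the rack; 3 or 4 of four identical ones are present (others None). Origin: centre of head's underside, z up the shank. Head 28 (its x) x 15 (y) x 8 mm thick; round neck 9.5 mm across to z 21; square shank 10 x 10 mm, flats facing x and y, z 21 to 55; tapered tip to z 60. Starts with the head across the rack, underside 6 mm above the bench.
- sleeve0: Aluminium spacer sleeve (tube), 53 g, outside 36 mm, bore 17 mm, 25 mm tall, standing on end on the bench; four identical, always present; one goes on each stud, any left over is spare. Origin: centre of the underside, z up the bore. Passes over the square shank (14.1 mm over corners), 1.4 mm clear all round.
- sleeve1: Aluminium spacer sleeve (tube), 53 g, outside 36 mm, bore 17 mm, 25 mm tall, standing on end on the bench; four identical, always present; one goes on each stud, any left over is spare. Origin: centre of the underside, z up the bore. Passes over the square shank (14.1 mm over corners), 1.4 mm clear all round.
- sleeve2: Aluminium spacer sleeve (tube), 53 g, outside 36 mm, bore 17 mm, 25 mm tall, standing on end on the bench; four identical, always present; one goes on each stud, any left over is spare. Origin: centre of the underside, z up the bore. Passes over the square shank (14.1 mm over corners), 1.4 mm clear all round.
- sleeve3: Aluminium spacer sleeve (tube), 53 g, outside 36 mm, bore 17 mm, 25 mm tall, standing on end on the bench; four identical, always present; one goes on each stud, any left over is spare. Origin: centre of the underside, z up the bore. Passes over the square shank (14.1 mm over corners), 1.4 mm clear all round.
- rack: Wooden stud rack, fixed, 250 mm (its x) by 56 mm, 20 mm tall. Origin: centre of the underside. Four rectangular pockets 18 mm (its x) by 31 mm (its y), 14 mm deep, 62 mm apart along its x.
- wrench: Bystander, to be left alone: combination wrench lying flat beyond the plate.
- screwdriver: Bystander, to be left alone: screwdriver lying on the bench near the robot.
- oil: Bystander, to be left alone: closed white plastic bottle, 52 mm across, 130 mm tall.
- cup: Bystander, to be left alone: open steel cup, 70 mm across, 70 mm tall.
- puck: Bystander, to be left alone: solid brass disc, 40 mm across, 20 mm tall (no hole).
- hammer: Bystander, to be left alone: hammer lying on the bench.

How it is judged:
By the outcome, as a careful person would: the job done as asked, in the order asked, and still so for the second after the job is handed in, with the robot touching nothing.
Of stud0, stud1, stud2, stud3 only 3 to 4 are there at a start; the rules pass over those that are not, and their reading is None.
At some moment in a run one of sleeve0, sleeve1, sleeve2, sleeve3 may be knocked a few centimetres aside while the robot is not near it.
It also fails if it takes over 210 s, if anything falls off the work surface, if the arm or the gripper's body presses on something with over 40 N, if the wrist force passes 120 N, or if a joint passes its speed limit or range.

## Working session

There is one attempt and no reset: what is moved stays moved. The work goes in short steps, Python scripts to look and compute and a tool call to move; the robot and the scene stay as the last step left them, time stands still between calls to the robot, and variables do not carry over. Pictures are saved under pics/ and viewed, at most 14 in all, crops included, and the job is handed in when it is done.

Besides the shell and the picture viewer there is one more tool, called as name(argument=value, ...), one argument or row to a line, values as JSON. jog_arm: Moves the arm, as the interface text tells. Its arguments: {"type":"object","properties":{"rows":{"type":"array","items":{"type":"array"}},"newtons":{"type":"number"}},"required":["rows"]}

```bash
mkdir -p pics; ls; cat > h.py <<'E'
import numpy as np, cv2
from cell import arm
def save(name,im): cv2.imwrite('pics/'+name,im[:,:,::-1])
def cam(c):
    R=cv2.Rodrigues(np.array(c['rvec'],float))[0]; return R,np.array(c['tvec'],float).ravel()
def ray(c,u,v,z):
    R,t=cam(c); o=-R.T@t; d=R.T@np.array([(u-c['cx'])/c['fx'],(v-c['cy'])/c['fy'],1]); return o+d*(z-o[2])/d[2]
def cloud(c):
    R,t=cam(c); v,u=np.mgrid[:480,:640]; d=c['depth']
    P=np.stack([(u-c['cx'])/c['fx']*d,(v-c['cy'])/c['fy']*d,d],-1); return (P-t)@R
def proj(c,p):
    return cv2.projectPoints(np.array([p],float),np.array(c['rvec'],float),np.array(c['tvec'],float),np.array([[c['fx'],0,c['cx']],[0,c['fy'],c['cy']],[0,0,1.]]),None)[0].ravel()
E
python3 - <<'E'
from h import *
import pickle
for n in ('scene','top'):
    c=arm.get_image(n); save(n+'0.png',c['img']); pickle.dump(c,open(n+'0.pkl','wb'))
    R,t=cam(c); print(n,-R.T@t,c['fx'],R[2])
print(arm.observe())
E
```

```text
pics
scene [1.22881503 0.39705375 0.62615184] 470.5789895925826 [-0.69676429 -0.34303087 -0.6299598 ]
top [0.35670353 0.05294985 1.14006389] 480.2611416300849 [ 0.19687149  0.02089285 -0.98020667]
{'clock': 0.1, 'joints': array([-1.33163124,  0.4351304 ,  0.02497539,  1.57401889, -0.01159911,
        1.13399805, -0.07509214]), 'dq': array([ 0.00136306, -0.00385392, -0.00045069, -0.00125969,  0.00062925,
       -0.00042274, -0.00013644]), 'joint_efforts': array([ 3.54199605e-03, -6.69113803e+01,  9.88173634e-01, -3.15144110e+01,
       -6.04801322e-02,  3.74361465e-02,  4.71496719e-05]), 'position': array([0.20936495, 0.58839582, 0.22603276]), 'ee_rot': array([-5.34312835e-01, -3.09570849e+00,  2.20739996e-03]), 'force': array([ 0.3879931 ,  0.94024314, -0.12198048]), 'ft_torque': array([-0.0232558 , -0.0047423 , -0.07576872]), 'gripper_force': 0.0, 'width': 1.002044503621865}
```

View pics/top0.png

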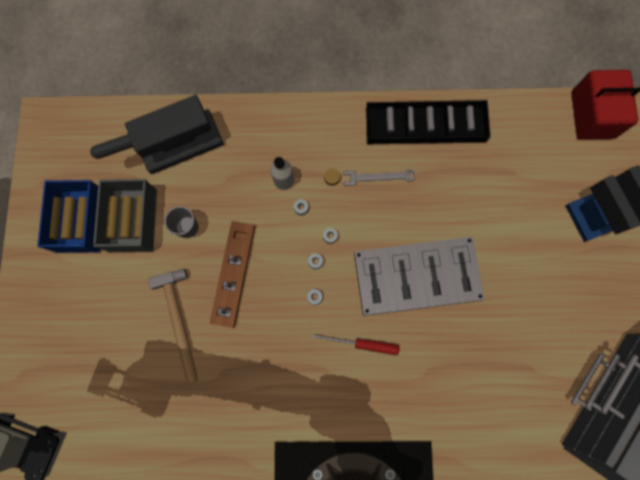

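View pics/scene0.png

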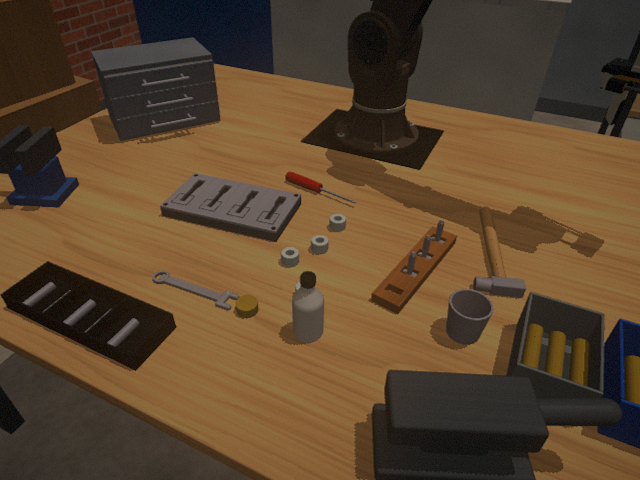

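The top view shows three studs in the rack at (235,260), (229,286) and (224,312), with the rack's fourth pocket, at (241,237), empty. There are four sleeves at (301,207), (331,236), (316,261) and (315,297). The plate is centred at about (420,277), with its pockets at the bottom (toward the robot) and its chambers at the top.

```bash
cat > m1.py <<'E'
from h import *
import pickle
T=pickle.load(open('top0.pkl','rb')); S=pickle.load(open('scene0.pkl','rb'))
P=cloud(T); hsv=cv2.cvtColor(T['img'],cv2.COLOR_RGB2HSV)
print('table z', P[330:340,450:470,2].mean(), 'plate z',np.median(P[280:290,385:395,2]),'rack z',np.median(P[250:320,220:240,2]))
# plate: low saturation
def rects(c,mask,box,nm):
    m=np.zeros_like(mask); x0,y0,x1,y1=box; m[y0:y1,x0:x1]=mask[y0:y1,x0:x1]
    cs,_=cv2.findContours(m,cv2.RETR_EXTERNAL,cv2.CHAIN_APPROX_NONE)
    for k in sorted(cs,key=cv2.contourArea)[::-1][:4]:
        if cv2.contourArea(k)>30: print(nm,cv2.contourArea(k),cv2.minAreaRect(k))
sat=(hsv[...,1]<70).astype(np.uint8)*255
rects(T,sat,(345,225,500,325),'plate'); 
rects(T,((hsv[...,1]<70)&(hsv[...,2]>110)).astype(np.uint8)*255,(285,190,345,310),'sleeve')
a=cv2.resize(T['img'][190:340,200:350],None,fx=4,fy=4,interpolation=cv2.INTER_CUBIC)
save('c1.png',a)
b=cv2.resize(T['img'][225:325,345:495],None,fx=5.3,fy=5.3,interpolation=cv2.INTER_CUBIC); save('c2.png',b)
E
python3 m1.py
```

```text
table z 0.012799151802237457 plate z 0.029215244945799405 rack z 0.02115794898312042
plate 7685.5 ((418.7508850097656, 275.42376708984375), (64.92828369140625, 123.13091278076172), 82.56858825683594)
sleeve 175.5 ((314.0, 296.5), (15.0, 14.0), 90.0)
sleeve 160.5 ((314.7500305175781, 260.2500305175781), (14.142135620117188, 14.849241256713867), 45.0)
sleeve 159.5 ((329.75, 234.25), (14.142135620117188, 14.849241256713867), 45.0)
sleeve 143.5 ((300.0, 205.5), (13.0, 14.0), 90.0)
```

View pics/c1.png

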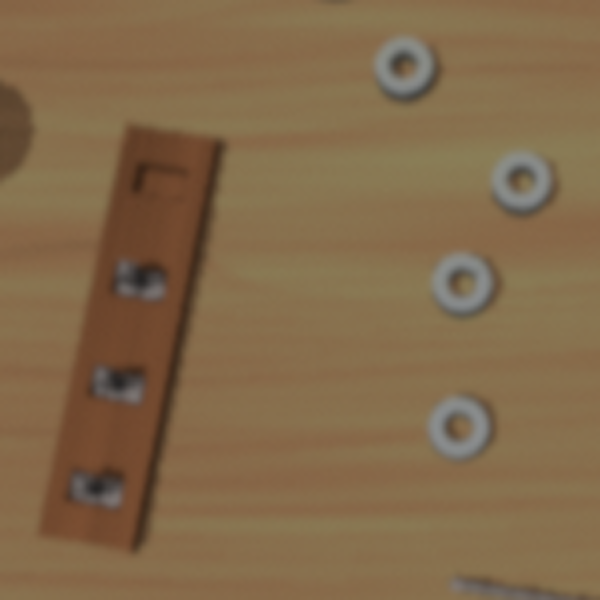

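View pics/c2.png

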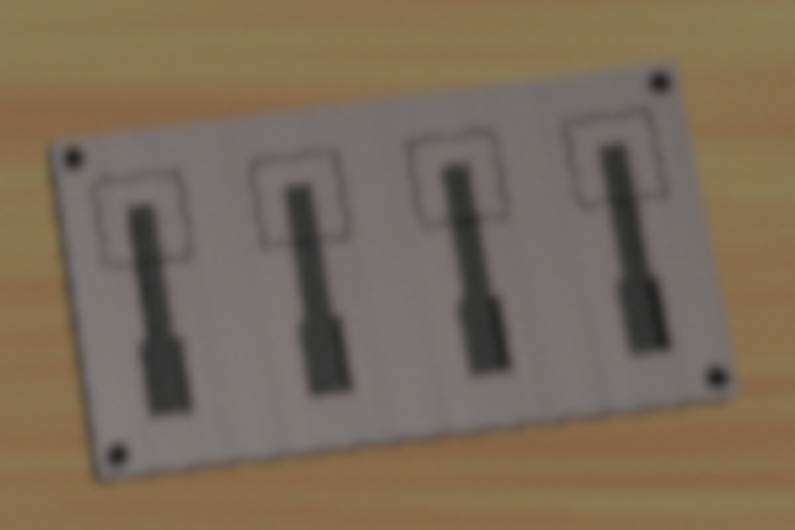

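The crops show the rack, studs, rings and slots clearly. I'll measure subpixel in both views next.

```bash
cat >> h.py <<'E'
def blobs(mask,box,amin,n=9):
    m=np.zeros(mask.shape,np.uint8); x0,y0,x1,y1=box; m[y0:y1,x0:x1]=mask[y0:y1,x0:x1]*255
    cs,_=cv2.findContours(m,cv2.RETR_EXTERNAL,cv2.CHAIN_APPROX_NONE)
    return [k for k in sorted(cs,key=cv2.contourArea)[::-1] if cv2.contourArea(k)>amin][:n]
def wrect(c,k,z):
    """min-area rect of a contour cast onto plane z, world (mm)"""
    w=np.array([ray(c,u,v,z)[:2]*1000 for u,v in k[:,0]],np.float32); return cv2.minAreaRect(w)
E
cat > m2.py <<'E'
from h import *
import pickle
F=4
for n,pb,sb,rb in (('top',(345,225,500,325),(285,190,345,310),(205,215,260,330)),('scene',(155,165,310,245),(270,205,355,275),(365,220,465,315))):
    c=pickle.load(open(n+'0.pkl','rb')); 
    # upscale for subpixel work
    im=cv2.resize(c['img'],None,fx=F,fy=F,interpolation=cv2.INTER_CUBIC)
    c=dict(c); 
    for k in('fx','fy'): c[k]*=F
    for k in('cx','cy'): c[k]=(c[k]+.5)*F-.5
    hsv=cv2.cvtColor(im,cv2.COLOR_RGB2HSV); H,Sa,V=[hsv[...,i].astype(int) for i in range(3)]
    B=lambda b:tuple(F*x for x in b)
    x0,y0,x1,y1=B(pb); print(n,'V pct plate',np.percentile(V[y0:y1,x0:x1][Sa[y0:y1,x0:x1]<70],[2,10,50,90]))
    for k in blobs(Sa<70,B(pb),20000,1):
        print('plate',wrect(c,k,.028))
    for k in blobs((V<85),B(pb),500,12):
        r=wrect(c,k,.028); print('slot',np.round(r[0],1),np.round(r[1],1),round(r[2],1))
    for k in blobs((Sa<80)&(V>100),B(sb),800,4):
        r=wrect(c,k,.025 if n=='top' else .0125); print('sleeve',np.round(r[0],1),np.round(r[1],1),np.round(k.mean((0,1))/F,1))
    for k in blobs((Sa>110)&((H<11)|(H>170)),B(rb),3000,1):
        r=wrect(c,k,.02); print('rack',r, np.round(cv2.boxPoints(r)))
E
python3 m2.py
```

```text
top V pct plate [ 51.  69. 118. 124.]
plate ((512.9170532226562, -159.11984252929688), (152.0858612060547, 282.617431640625), 6.868969440460205)
slot [ 520.6 -264.6] [92.5 18.9] 7.5
slot [ 512.3 -194.5] [92.7 18.7] 8.5
slot [ 504.1 -125.4] [91.8 18.6] 7.4
slot [495.9 -55.6] [91.8 18.5] 7.2
sleeve [465.8  82.9] [37.8 38.9] [314.8 296.9]
sleeve [550.9  81.2] [37.6 39.4] [315.6 262.5]
sleeve [613.9  44.8] [36.9 38.2] [329.9 234.9]
sleeve [685.7 114.8] [36.5 38. ] [300.4 206.3]
scene V pct plate [ 55.  75. 108. 112.]
plate ((519.713134765625, -154.01072692871094), (158.7874755859375, 283.80047607421875), 6.4586262702941895)
slot [ 584.1 -109. ] [162.2 313.2] 35.1
slot [497.8 -53.5] [92.7 19.6] 8.1
slot [ 529.6 -256.6] [106.9  27.1] 11.7
slot [ 506.6 -124.8] [93.7 20.2] 3.8
slot [ 514.6 -188.2] [93.6 26. ] 9.5
slot [387.3 -57.2] [82.7 17. ] 78.2
sleeve [505.2 -41.5] [103.2  28.1] [279.3 218.1]
sleeve [602.7  39.2] [34.8 35.3] [290.  252.7]
sleeve [540.4  75.2] [35.6 35.1] [319.9 240.2]
sleeve [453.7  78.3] [35.4 34.7] [337.9 218.5]
```

```bash
cat > m3.py <<'E'
from h import *
import pickle
T=pickle.load(open('top0.pkl','rb')); S=pickle.load(open('scene0.pkl','rb'))
for c,pts in ((T,[(236,305),(228,300),(270,300),(260,240),(240,250)]),(S,[(400,285),(415,275),(350,300),(440,262)])):
    h=cv2.cvtColor(c['img'],cv2.COLOR_RGB2HSV); print([h[v,u].tolist() for u,v in pts])
a=cv2.resize(S['img'][210:315,360:465],None,fx=5.7,fy=5.7,interpolation=cv2.INTER_CUBIC); save('c3.png',a)
E
python3 m3.py
```

```text
[[12, 150, 109], [12, 153, 112], [15, 121, 135], [20, 102, 137], [11, 150, 112]]
[[14, 177, 108], [6, 23, 110], [17, 143, 144], [16, 158, 129]]
```

View pics/c3.png

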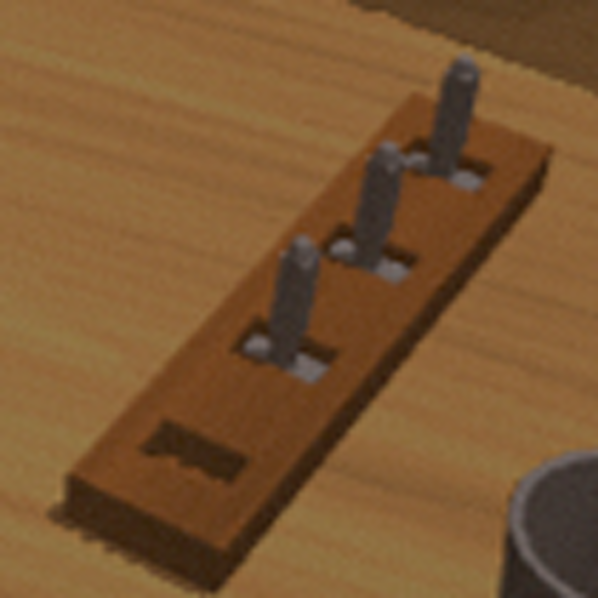

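The scene crop shows the three stud tips at about (441.6,221), (428,236.3) and (413,252.6). The rack's top corners are at crop (418,92), (553,150), (235,548) and (68,478).

```bash
cat > m4.py <<'E'
from h import *
import pickle
T=pickle.load(open('top0.pkl','rb')); S=pickle.load(open('scene0.pkl','rb'))
F=4
c=dict(T); im=cv2.resize(c['img'],None,fx=F,fy=F,interpolation=cv2.INTER_CUBIC)
for k in('fx','fy'): c[k]*=F
for k in('cx','cy'): c[k]=(c[k]+.5)*F-.5
hsv=cv2.GaussianBlur(cv2.cvtColor(im,cv2.COLOR_RGB2HSV),(9,9),0).astype(int); V=hsv[...,2]
B=tuple(F*x for x in (206,217,258,330))
m=((V<124)&(V>90)&(hsv[...,1]>125)&(hsv[...,0]<14)).astype(np.uint8)
for k in blobs(m,B,3000,1):
    k=cv2.convexHull(k); r=wrect(c,k,.02); print('rack top view',r)
m=((hsv[...,1]<75)).astype(np.uint8)
for k in blobs(m,B,100,5):
    r=wrect(c,k,.014); print('head',np.round(r[0],1),np.round(r[1],1),round(r[2],1))
Sc=[(418,92),(553,150),(235,548),(68,478)]
w=np.array([ray(S,360+(u+.5)/5.7-.5,210+(v+.5)/5.7-.5,.02)[:2]*1000 for u,v in Sc],np.float32); r=cv2.minAreaRect(w); print('rack scene',r)
for u,v in [(465,62),(388,150),(302,243)]: print('tip',np.round(1000*ray(S,360+(u+.5)/5.7-.5,210+(v+.5)/5.7-.5,.065),1))
E
python3 m4.py
```

```text
rack top view ((523.8444213867188, 278.3345947265625), (57.71319580078125, 247.83387756347656), 79.72512817382812)
head [555.2 273.5] [31.7 19.3] 71.0
head [493.7 284.7] [31.2 16.5] 75.5
head [432.3 295.6] [30.6 16.1] 79.0
rack scene ((526.2078857421875, 280.3026123046875), (56.53656768798828, 251.98092651367188), 79.60663604736328)
tip [434.3 294.4  65. ]
tip [495.3 283.8  65. ]
tip [555.1 272.1  65. ]
```

jog_arm(
  rows=[
    [[22.4,-29.3,-9.6],[0,0,9.3],0.45],
    [[22.4,-29.3,-9.6],[0,0,9.3],0.45],
    [[22.4,-29.3,-9.6],[0,0,9.3],0.45],
    [[22.4,-29.3,-9.6],[0,0,9.3],0.45],
    [[22.4,-29.3,-9.6],[0,0,9.3],0.45],
    [[22.4,-29.3,-9.6],[0,0,9.3],0.45],
    [[22.4,-29.3,-9.6],[0,0,9.3],0.45],
    [[22.4,-29.3,-9.6],[0,0,9.3],0.45],
  ],
  newtons=30,
)

```text
clock: 1.1
position: [0.4334, 0.2957, 0.1305]
ee_rot: [-0.283, -3.128, 0.0]
force: [0.5, 0.6, 0.2]
width: 0.454
gripper_force: 0.0
```

jog_arm(
  rows=[
    [[0,0,-6],[0,0,0],0.45],
    [[0,0,-6],[0,0,0],0.45],
    [[0,0,-6],[0,0,0],0.45],
  ],
)

```text
clock: 1.48
position: [0.4332, 0.2973, 0.072]
ee_rot: [0.279, 3.129, 0.001]
force: [0.4, 0.4, -0.3]
width: 0.451
gripper_force: 0.0
```

```bash
cat > look.py <<'E'
import sys
from h import *
import pickle
n,name,x0,y0,x1,y1,f=sys.argv[1:8]
c=arm.get_image(n); pickle.dump(c,open(name+'.pkl','wb'))
x0,y0,x1,y1=map(int,(x0,y0,x1,y1)); save(name+'.png',cv2.resize(c['img'][y0:y1,x0:x1],None,fx=float(f),fy=float(f),interpolation=cv2.INTER_CUBIC))
o=arm.observe(); p=o['position']; print(o['clock'],p,o['ee_rot'],o['force'],o['width']); print('TCP px',proj(c,p))
E
python3 look.py scene g1 360 130 500 270 4.2
```

```text
1.525 [0.43386173 0.29738561 0.07256221] [2.79391458e-01 3.12778942e+00 2.84124704e-03] [0.40271506 0.10232997 1.0143613 ] 0.45186596080721364
TCP px [443.36790683 217.67844038]
```

View pics/g1.png

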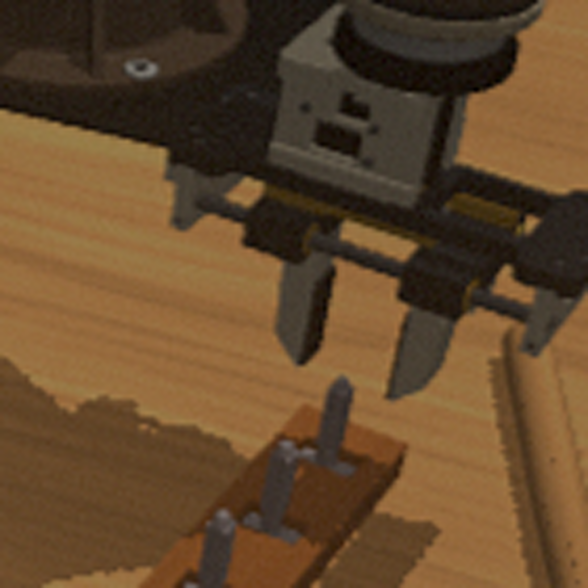

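The scene crop shows the fingertips straddling the nearest stud, whose tip is at crop (345,380). They are aligned, so I'll descend and grip.

jog_arm(
  rows=[
    [[0,-0.1,-2],[0,0,0],0.45],
    [[0,-0.1,-4.1],[0,0,0],0.45],
    [[0,-0.1,-4.1],[0,0,0],0.45],
    [[0,-0.1,-4.1],[0,0,0],0.0],
    [[0,-0.1,-4.1],[0,0,0],0.0],
    [[0,-0.1,-4.1],[0,0,0],0.0],
    [[0,-0.1,-4.1],[0,0,0],0.0],
    [[0,-0.1,-4.1],[0,0,0],0.0],
  ],
  newtons=30,
)

```text
clock: 2.52
position: [0.4337, 0.295, 0.0301]
ee_rot: [0.282, 3.129, 0.001]
force: [-1.4, -0.2, 6.8]
width: 0.11
gripper_force: 30.0
```

jog_arm(
  rows=[
    [[0,0,0],[0,0,0],0.0],
    [[0,0,0],[0,0,0],0.0],
  ],
)

```text
clock: 2.78
position: [0.4337, 0.295, 0.0301]
ee_rot: [0.282, 3.129, 0.001]
force: [-1.2, -0.5, 6.0]
width: 0.108
gripper_force: 30.0
```

jog_arm(
  rows=[
    [[0,0,4],[0,0,0],0.0],
    [[0,0,8],[0,0,0],0.0],
    [[0.3,-5,8],[0,0,-10],0.0],
    [[0.8,-11,8],[0,0,-20],0.0],
    [[1.4,-17,8],[0,0,-30],0.0],
    [[2,-23,8],[0,0,-40],0.0],
    [[2.6,-29,8],[0,0,-50],0.0],
    [[3.3,-35.3,8],[0,0,-60],0.0],
  ],
)

```text
clock: 3.78
position: [0.4663, -0.0589, 0.1099]
ee_rot: [1.815, 2.564, 0.001]
force: [1.2, 0.5, -0.6]
width: 0.106
gripper_force: 30.0
```

jog_arm(
  rows=[
    [[0,0,0],[0,0,-10],0.0],
    [[0,0,-3.5],[0,0,-13],0.0],
    [[0,0,-3.5],[0,0,-13],0.0],
    [[0,0,-3.5],[0,0,-13],0.0],
  ],
)

```text
clock: 4.28
position: [0.4665, -0.0572, 0.0753]
ee_rot: [-2.086, -2.349, 0.0]
force: [-0.3, 1.2, -0.6]
width: 0.104
gripper_force: 30.0
```

```bash
python3 look.py scene g2 225 110 365 250 4.2;python3 look.py top g2t 345 225 495 325 5.3; python3 -c "
import cv2;a=cv2.imread('pics/g2.png');b=cv2.imread('pics/g2t.png');b=cv2.resize(b[100:500,0:300],(441,588));cv2.imwrite('pics/g2m.png',cv2.resize(cv2.hconcat([a,b]),(800,457)))"
```

```text
4.325 [ 0.46684356 -0.05715993  0.07555317] [2.08558697e+00 2.34875453e+00 9.13128727e-04] [ 0.05656776 -0.27487976 -0.97957715] 0.10678185436791894
TCP px [279.76629864 181.67704879]
4.375 [ 0.46703567 -0.05712837  0.07565786] [2.08550118e+00 2.34837008e+00 1.55492632e-03] [-0.41462881 -0.17462963 -0.81995797] 0.10796803933157609
TCP px [376.86724913 293.07603489]
```

View pics/g2m.png

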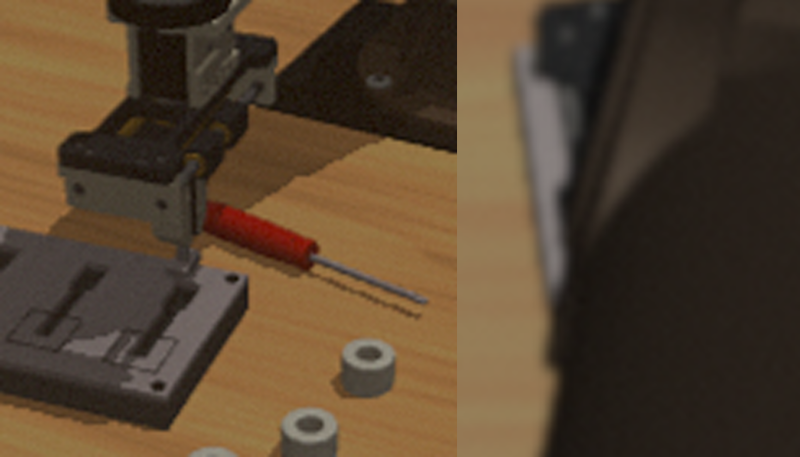

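The scene crop shows the held stud's head just above the pocket of the nearest slot, at montage (185,265). I'll check its alignment close up with an overlay of the predicted head.

```bash
cat > ov.py <<'E'
from h import *
import pickle,sys
def overlay(c,name,box,f,lines):
    x0,y0,x1,y1=box; a=cv2.resize(c['img'][y0:y1,x0:x1],None,fx=f,fy=f,interpolation=cv2.INTER_CUBIC).copy()
    for pts,col in lines:
        q=np.array([(proj(c,p)-[x0,y0]+.5)*f-.5 for p in pts]); cv2.polylines(a,[np.round(q).astype(int)],True,col,1)
    save(name,a)
O=np.array([.514,-.1586]); yaw=np.radians(6.75)
def W(x,y,z): return [*(O+np.array([[np.cos(yaw),-np.sin(yaw)],[np.sin(yaw),np.cos(yaw)]])@np.array([x,y])/1000),z/1000]
def rectW(cx,cy,w,h,z): return [W(cx+sx*w/2,cy+sy*h/2,z) for sx,sy in((-1,-1),(1,-1),(1,1),(-1,1))]
E
python3 - <<'E'
from ov import *
c=pickle.load(open('g2.pkl','rb'))
p=np.array([.4668,-.0574,.0755]); ex=np.array([np.cos(yaw),np.sin(yaw),0]); ey=np.array([-ex[1],ex[0],0])
L=[]
for dz in(-.024,-.016): L.append(([p+ex*.014*a+ey*.0075*b+[0,0,dz] for a,b in((-1,-1),(1,-1),(1,1),(-1,1))],(255,0,0)))
for y in(105,): L+= [(rectW(-35,y,33,19,28),(0,255,0)),(rectW(35,y,38,38,28),(0,255,0)),(rectW(11,y,61,12.5,28),(0,255,0))]
overlay(c,'ov1.png',(240,160,310,230),8.5,L)
E
```

```text
(no output)
```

View pics/ov1.png

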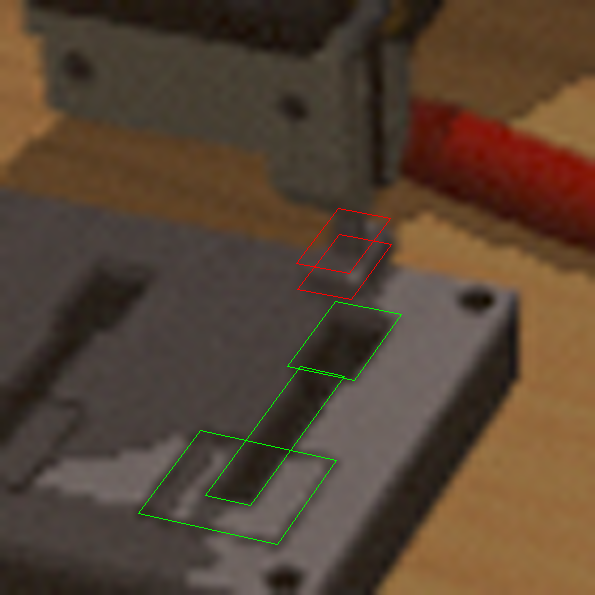

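jog_arm(
  rows=[
    [[0,0,-1],[0,0,0],0.0],
    [[0,0,-2],[0,0,0],0.0],
    [[0,0,-2.5],[0,0,0],0.0],
    [[0,0,-2.8],[0,0,0],0.0],
    [[0,0,-2.8],[0,0,0],0.0],
  ],
)

```text
clock: 5.0
position: [0.4667, -0.0592, 0.0479]
ee_rot: [2.089, 2.345, 0.0]
force: [-6.9, -5.7, 30.2]
width: 0.104
gripper_force: 30.0
```

jog_arm(
  rows=[
    [[0,0,1.2],[0,0,0],0.0],
    [[-0.1,-0.15,1.2],[0,0,0],0.0],
    [[-0.1,-0.15,0.5],[0,0,0],0.0],
    [[-0.1,-0.15,0],[0,0,0],0.0],
    [[-0.1,-0.15,0],[0,0,0],0.0],
  ],
)

```text
clock: 5.62
position: [0.4653, -0.0595, 0.0467]
ee_rot: [2.088, 2.347, -0.001]
force: [-3.1, -3.0, 13.7]
width: 0.107
gripper_force: 30.0
```

```bash
python3 look.py scene g3 225 110 365 250 4.2; python3 - <<'E'
from ov import *
c=pickle.load(open('g3.pkl','rb')); c['img']=cv2.convertScaleAbs(c['img'],alpha=1.9)
overlay(c,'ov2.png',(255,170,305,220),11.5,[])
E
```

```text
5.675 [ 0.46530632 -0.05946169  0.04668463] [ 2.08844775e+00  2.34680492e+00 -5.53977684e-04] [-3.23143399 -2.59806143 13.83445034] 0.10389593667967598
TCP px [279.71519056 192.13743962]
```

View pics/ov2.png

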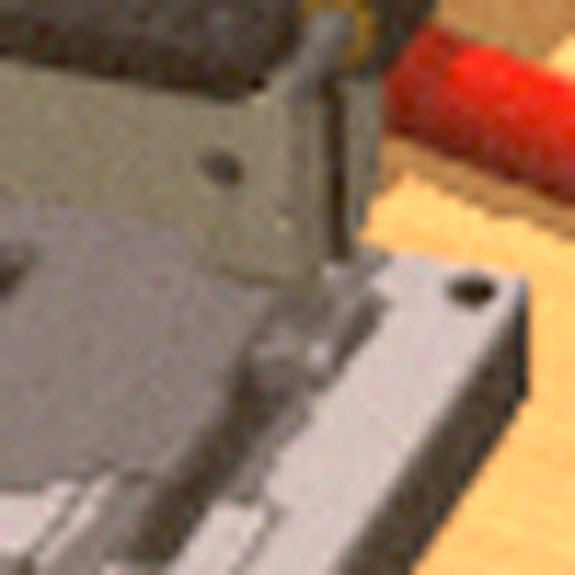

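The crop shows the head's near end at (285,355), next to the pocket/mouth step. There is a dark gap to its right at (350,330), so the head sits too far left and too far forward. I'll check that with the depth image.

```bash
python3 - <<'E'
from ov import *
c=pickle.load(open('g3.pkl','rb')); P=cloud(c)
R=np.array([[np.cos(yaw),np.sin(yaw)],[-np.sin(yaw),np.cos(yaw)]])
q=(P[...,:2]-O)@R.T*1000; z=P[...,2]*1000
np.set_printoptions(linewidth=250)
print('cols 272..292; rows 194..212: z'); print(np.round(z[192:214,270:294]).astype(int))
print('plate x'); print(np.round(q[192:214:3,270:294:2,0]).astype(int)); print('y'); print(np.round(q[192:214:3,270:294:2,1]).astype(int))
print(np.round(c['img'][192:214,270:294].mean(-1)).astype(int))
E
```

```text
cols 272..292; rows 194..212: z
[[ 26  28  57  60  59  59  63  62  62  62  63  61  57  47  46  28  28  27  26  26  26  28  28  27]
 [ 28  26  26  52  54  55  57  60  60  62  61  58  55  27  29  27  28  28  28  25  28  26  27  26]
 [ 26  27  26  28  28  47  48  48  53  53  58  56  52  29  29  24  28  27  27  25  25  27  27  29]
 [ 27  27  27  26  26  26  26  26  27  41  48  49  50  42  37  35  33  29  27  28  26  28  27  27]
 [ 26  24  25  27  25  28  27  27  28  38  40  40  40  38  33  35  32  30  26  27  28  28  28  26]
 [ 27  27  25  28  27  26  29  28  26  33  37  37  36  36  35  35  32  28  28  27  27  26  25  28]
 [ 27  28  25  28  26  25  27  25  36  34  35  36  33  35  33  33  28  26  27  27  27  28  25  29]
 [ 26  26  26  27  26  26  26  33  34  32  35  35  35  35  32  28  26  28  27  26  26  26  29  25]
 [ 26  27  26  26  25  27  22  33  34  35  34  36  33  34  31  27  28  27  27  26  27  26  25  27]
 [ 28  26  27  29  28  26  21  31  30  33  33  34  33  30  29  25  28  26  29  27  26  28  27  26]
 [ 26  27  27  28  24  22  20  28  29  31  31  30  31  30  26  27  27  27  26 
[... 3417 characters left out ...]
9  64]
 [ 65  64  53  44  34  33  39  40  56  64  63  87 101 105 104 103 103 102 102 105 104  99  71  43]
 [ 69  60  45  38  36  32  40  55  62  65  89 100 103 103 104 102 105 103 103 101 108  80  50  37]
 [ 63  50  40  31  39  36  44  60  65  90 103 102 104 103 103 102 105 104 107 105  86  61  40  33]
 [ 51  42  38  32  35  40  59  65  67  94 103 104 106 105 105 103 106 103 104 100  67  45  35  31]
 [ 49  35  28  33  39  51  65  65  88 101 104 105 105 103 104 102 106 104 106  79  48  40  34  31]
 [ 34  28  31  37  49  62  65  64  97 103 104 100 105 105 102 105 104 104  87  57  41  30  38  32]
 [ 33  31  34  54  72  63  54  72  82 101 104 103 104 102 102 105 104  97  69  38  35  29  36  34]]
```

```bash
cat >> ov.py <<'E'
Rp=np.array([[np.cos(yaw),np.sin(yaw)],[-np.sin(yaw),np.cos(yaw)]])
def pf(P): return np.concatenate([(P[...,:2]-O)@Rp.T*1000,P[...,2:]*1000],-1)
def edges(q,ys,x0,x1):
    """gap between plate-top points around y=ys for x in [x0,x1] (plate frame, depth world)"""
    m=(abs(q[...,2]-27)<3.5)&(q[...,0]>x0)&(q[...,0]<x1)&(abs(q[...,1]-ys)<30); y=np.sort(q[m][:,1]); 
    lo=y[y<ys+1.5]; lo=lo[lo<ys-2]; hi=y[y>ys+3]; g=np.diff(y); i=g.argmax(); return y[i],y[i+1],len(y)
E
python3 - <<'E'
from ov import *
c0=pickle.load(open('scene0.pkl','rb')); q=pf(cloud(c0))
for ys in(-105,-35,35,105):
    print(ys,'mouth',[np.round(edges(q,ys,a,a+10)[:2],1) for a in(-10,0,10,20,30)],'pocket',[np.round(edges(q,ys,a,a+8)[:2],1) for a in(-48,-40,-32,-26)])
    m=(abs(q[...,1]-ys)<4)&(abs(q[...,2]-27)<3.5)&(abs(q[...,0])<70); print('x ends', np.sort(q[m][:,0])[[0,-1]], np.round(sorted(q[m][:,0])[::3]))
q=pf(cloud(pickle.load(open('g3.pkl','rb')))); m=(abs(q[...,1]-107)<16)&(q[...,2]>31.5)&(q[...,2]<38)&(abs(q[...,0]+35)<35)
h=q[m]; print(len(h),np.percentile(h,[2,10,50,90,98],axis=0).round(1)); print(h[h[:,2]>33][:,:2].round().tolist())
E
```

```text
-105 mouth [array([-110.6, -100.7]), array([-110.6,  -99.5]), array([-106.1,  -99.9]), array([-110.3,  -99.7]), array([-111.3, -100.5])] pocket [array([-114.2,  -96.7]), array([-115.6,  -94.4]), array([-114.8,  -95.8]), array([-115.2,  -95.9])]
x ends [-67.32374522  68.9432296 ] [-67. -62. -55. -51.  15.  44.  48.  50.  54.  57.  59.  64.  67.]
-35 mouth [array([-41.2, -27.8]), array([-41.2, -30.4]), array([-41.7, -34.6]), array([-40.8, -30.9]), array([-40.9, -30.2])] pocket [array([-44.6, -27.5]), array([-44.8, -26.4]), array([-44.7, -28. ]), array([-44.7, -26. ])]
x ends [-68.28917953  69.10869442] [-68. -65. -59. -57. -55. -51.  15.  42.  47.  51.  54.  55.  59.  61.
  63.  67.  69.]
35 mouth [array([28.7, 40. ]), array([28.4, 41.2]), array([28.3, 34.3]), array([28.8, 42.2]), array([28.5, 40.7])] pocket [array([24.6, 43.5]), array([25.4, 43.4]), array([24.4, 43.9]), array([26.8, 44.1])]
x ends [-69.13593639  69.54840387] [-69. -64. -61. -57. -53. -49.  44.  47.  50.  51.  55.  57.  60.  63.
  67.  70.]
105 mouth [array([ 97.3, 110.6]), array([ 97.3, 110.3]), array([104.2, 110.6]),
[... 191 characters left out ...]
. -60. -58. -55. -52.  17.  43.  46.  50.  53.  57.  58.  61.
  65.  68.  69.]
41 [[-47.2 101.8  32.2]
 [-43.  103.5  32.6]
 [-31.2 110.8  34. ]
 [-23.7 114.8  36.1]
 [-22.2 116.2  37.1]]
[[-43.0, 112.0], [-46.0, 113.0], [-49.0, 114.0], [-43.0, 114.0], [-36.0, 102.0], [-32.0, 107.0], [-33.0, 108.0], [-35.0, 110.0], [-36.0, 112.0], [-38.0, 114.0], [-39.0, 116.0], [-29.0, 103.0], [-32.0, 104.0], [-31.0, 107.0], [-31.0, 109.0], [-33.0, 113.0], [-37.0, 114.0], [-37.0, 116.0], [-27.0, 101.0], [-27.0, 104.0], [-28.0, 108.0], [-28.0, 111.0], [-29.0, 113.0], [-30.0, 115.0], [-24.0, 102.0], [-24.0, 105.0], [-24.0, 107.0], [-25.0, 109.0], [-23.0, 113.0], [-28.0, 115.0], [-22.0, 108.0], [-22.0, 113.0]]
```

```bash
cat > hd.py <<'E'
from ov import *
import sys
def rep(name,zl,ys=105,xr=35):
    c=pickle.load(open(name+'.pkl','rb')) if isinstance(name,str) else name
    q=pf(cloud(c)); m=(abs(q[...,1]-ys)<25)&(abs(q[...,0]+35)<xr)
    for a,b in zl:
        h=q[m&(q[...,2]>a)&(q[...,2]<b)]
        if len(h): print('z %g-%g n%d'%(a,b,len(h)),'x',np.percentile(h[:,0],[3,50,97]).round(1),'y',np.percentile(h[:,1],[3,50,97]).round(1))
if __name__=='__main__':
    print('g2');rep('g2',[(49,52),(52,55),(55,58),(58,61),(61,64),(64,67),(67,70)])
    print('g3');rep('g3',[(31,33),(33,35),(35,37),(37,40),(40,43),(43,46)])
    h=pf(cloud(pickle.load(open('g3.pkl','rb')))); m=(abs(h[...,1]-108)<10)&(h[...,2]>31.5)&(h[...,2]<38)&(abs(h[...,0]+32)<12); h=h[m]
    print(np.linalg.lstsq(np.c_[h[:,:2]-[-35,105],np.ones(len(h))],h[:,2],rcond=None)[0])
E
python3 hd.py
```

```text
g2
z 49-52 n9 x [-41.7 -23.8 -20.1] y [102.9 111.6 114.5]
z 52-55 n8 x [-39.4 -22.8 -19.5] y [103.1 110.3 115.1]
z 55-58 n29 x [-46.8 -29.4 -20.5] y [100.1 109.4 115.3]
z 58-61 n15 x [-44.9 -30.4 -18.8] y [106.4 112.1 115.9]
z 61-64 n5 x [-33.3 -31.9 -29.9] y [106.3 109.5 112.2]
z 64-67 n5 x [-33.8 -31.7 -29.1] y [106.8 109.5 111.5]
z 67-70 n2 x [-35.  -32.5 -29.9] y [106.4 108.7 111. ]
g3
z 31-33 n11 x [-46.  -32.2 -23.3] y [106.  114.1 116.2]
z 33-35 n20 x [-47.6 -29.6 -22. ] y [101.5 108.7 115.8]
z 35-37 n9 x [-35.6 -29.6 -24. ] y [104.4 112.1 114.3]
z 37-40 n7 x [-41.5 -33.1 -31.7] y [104.1 108.5 111.9]
z 40-43 n3 x [-35.4 -33.  -32.5] y [104.1 108.8 112.2]
z 43-46 n1 x [-41.7 -41.7 -41.7] y [112.4 112.4 112.4]
[-4.04787604e-02 -2.67703662e-02  3.46687548e+01]
```

jog_arm(
  rows=[
    [[0,0,1.2],[0,0,0],0.0],
    [[0.15,-0.2,1.2],[0,0,0],0.0],
    [[0.15,-0.2,1.2],[0,0,0],0.0],
    [[0.15,-0.2,1.2],[0,0,0],0.0],
  ],
  newtons=45,
)

```text
clock: 6.18
position: [0.4667, -0.0607, 0.0585]
ee_rot: [-2.087, -2.348, 0.0]
force: [-0.4, -0.0, -0.6]
width: 0.108
gripper_force: 45.0
```

```bash
cat > chk.py <<'E'
from hd import *
def head(zr,ys,x0=-35,n=3):
    """stacks n scene clouds; prints head/neck extents in plate frame"""
    Q=np.concatenate([pf(cloud(arm.get_image('scene'))).reshape(-1,3) for _ in range(n)])
    p=arm.observe()['position']; t=pf(p); print('TCP plate',t.round(1),'F',arm.observe()['force'].round(1))
    Q=Q[(abs(Q[:,1]-ys)<25)&(abs(Q[:,0]-x0)<30)]
    for a,b in zr:
        h=Q[(Q[:,2]>a)&(Q[:,2]<b)]
        if len(h): print('z %g-%g n%d'%(a,b,len(h)),'x',np.percentile(h[:,0],[3,50,97]).round(1),'y',np.percentile(h[:,1],[3,50,97]).round(1))
    return Q
E
python3 -c "
from chk import *
head([(35,38),(38,41),(41,44),(44,47),(47,50),(50,53),(53,57)],105)"
```

```text
TCP plate [-35.4 102.8  58.5] F [ 0.4  0.4 -0.3]
z 35-38 n3 x [-22.7 -22.1 -22.1] y [103.  103.3 105.6]
z 38-41 n26 x [-43.  -22.2 -20. ] y [101.  111.4 114.6]
z 41-44 n37 x [-45.2 -21.9 -19. ] y [100.8 111.7 114.9]
z 44-47 n97 x [-47.4 -28.3 -19.8] y [100.5 109.1 114.6]
z 47-50 n24 x [-38.7 -31.8 -23.7] y [102.  110.1 114.1]
z 50-53 n17 x [-34.5 -30.6 -28. ] y [102.6 107.1 110.9]
z 53-57 n7 x [-39.  -30.6 -29.2] y [103.5 107.5 111.3]
```

jog_arm(
  rows=[
    [[0.14,-0.32,0],[0,0,0],0.0],
    [[0.14,-0.32,0],[0,0,0],0.0],
    [[0.14,-0.32,-1.2],[0,0,0],0.0],
    [[0.14,-0.32,-1.5],[0,0,0],0.0],
    [[0.14,-0.32,-1.5],[0,0,0],0.0],
  ],
)

```text
clock: 6.95
position: [0.4679, -0.064, 0.0432]
ee_rot: [-2.087, -2.347, 0.001]
force: [-0.2, -0.1, -0.4]
width: 0.106
gripper_force: 45.0
```

jog_arm(
  rows=[
    [[0,0,-0.7],[0,0,0],0.0],
    [[0,0,-1.1],[0,0,0],0.0],
    [[0,0,-1.1],[0,0,0],0.0],
    [[1,0.12,-1.1],[0,0,0],0.0],
    [[2,0.24,-1.1],[0,0,0],0.0],
    [[2,0.24,-1.1],[0,0,0],0.0],
  ],
)

```text
clock: 7.7
position: [0.4898, -0.0613, 0.0328]
ee_rot: [2.086, 2.348, 0.001]
force: [-0.1, 1.1, -0.3]
width: 0.104
gripper_force: 45.0
```

jog_arm(
  rows=[
    [[1.5,0.18,0],[0,0,0],0.0],
    [[3,0.35,0],[0,0,0],0.0],
    [[4.4,0.52,0],[0,0,0],0.0],
    [[4.4,0.52,0],[0,0,0],0.0],
  ],
)

```text
clock: 8.2
position: [0.534, -0.0561, 0.0327]
ee_rot: [2.086, 2.348, 0.001]
force: [0.1, 1.1, -0.2]
width: 0.107
gripper_force: 45.0
```

```bash
python3 -c "
from chk import *
head([(10,16),(16,19),(19,22),(28.5,31),(31,34),(34,38),(38,42)],105,35)"
```

```text
TCP plate [29.9 99.4 32.6] F [-0.1  0.7  0.2]
z 10-16 n1 x [5.7 5.7 5.7] y [94.5 94.5 94.5]
z 16-19 n1 x [19.5 19.5 19.5] y [103.4 103.4 103.4]
z 19-22 n10 x [21.5 28.5 34.6] y [ 99.4 105.4 106.5]
z 28.5-31 n60 x [ 9.7 46.6 62.8] y [ 82.5 113.2 129.5]
z 31-34 n14 x [21.4 26.6 42.5] y [ 92.6 108.3 110.3]
z 34-38 n35 x [15.7 29.  46.8] y [ 91.5 107.7 110.8]
z 38-42 n47 x [14.2 28.1 49.9] y [ 91.5 109.2 111.2]
```

jog_arm(
  rows=[
    [[0.51,0.06,0],[0,0,0],0.0],
    [[0.51,0.06,0],[0,0,0],0.0],
    [[0.51,0.06,0],[0,0,0],0.0],
  ],
)

```text
clock: 8.72
position: [0.5375, -0.0557, 0.0328]
ee_rot: [2.087, 2.348, 0.0]
force: [0.2, 0.1, 0.1]
width: 0.104
gripper_force: 45.0
```

jog_arm(
  rows=[
    [[-0.07,0,0],[0,0,-10],0.0],
    [[-0.15,0.01,0],[0,0,-20],0.0],
    [[-0.22,0.03,0],[0,0,-30],0.0],
    [[-0.28,0.07,0],[0,0,-40],0.0],
    [[-0.34,0.11,0],[0,0,-50],0.0],
    [[-0.39,0.17,0],[0,0,-60],0.0],
    [[-0.43,0.23,0],[0,0,-70],0.0],
    [[-0.45,0.3,0],[0,0,-80],0.0],
  ],
)

```text
clock: 9.72
position: [0.5328, -0.0529, 0.0328]
ee_rot: [3.109, 0.447, 0.0]
force: [-0.5, 0.6, -0.5]
width: 0.105
gripper_force: 45.0
```

jog_arm(
  rows=[
    [[-0.02,0.07,0],[0,0,-10],0.0],
    [[-0.02,0.07,0],[0,0,-10],0.0],
    [[-0.02,0.07,0],[0,0,-10],0.0],
  ],
)

```text
clock: 10.1
position: [0.5326, -0.0522, 0.0327]
ee_rot: [3.136, 0.19, -0.0]
force: [-0.3, -0.9, -0.8]
width: 0.103
gripper_force: 45.0
```

```bash
python3 -c "
from chk import *
head([(16,20),(28.5,31),(31,34),(34,38),(38,42)],105,35)"
```

```text
TCP plate [ 31.1 103.5  32.8] F [ 0.1 -1.  -0.7]
z 28.5-31 n59 x [ 7.7 40.7 64.5] y [ 83.8 111.1 128.7]
z 31-34 n23 x [36.7 40.1 43.2] y [ 94.8 102.9 109.8]
z 34-38 n45 x [35.3 40.8 43.8] y [ 91.2 101.3 114.4]
z 38-42 n75 x [36.2 41.3 44.1] y [ 87.1 103.1 118.8]
```

jog_arm(
  rows=[
    [[0,0,-0.15],[0,0,0],0.0],
    [[0,0,-0.15],[0,0,0],0.3],
    [[0,0,-0.15],[0,0,0],0.3],
    [[0,0,-0.15],[0,0,0],0.3],
    [[0,0,4],[0,0,0],0.3],
    [[0,0,9],[0,0,0],0.3],
    [[0,0,11],[0,0,0],0.3],
  ],
)

```text
clock: 11.12
position: [0.5337, -0.0526, 0.1452]
ee_rot: [3.136, 0.183, 0.005]
force: [0.4, 0.9, -0.7]
width: 0.296
gripper_force: 0.0
```

jog_arm(
  rows=[
    [[-1,10,2],[0,0,-10],0.45],
    [[-2,15,2],[0,0,-20],0.45],
    [[-3,20,2],[0,0,-30],0.45],
    [[-4,25,2],[0,0,-30],0.45],
    [[-4,30,2],[0,0,-30],0.45],
  ],
)

```text
clock: 11.75
position: [0.4915, 0.2506, 0.1627]
ee_rot: [-3.077, 0.632, 0.001]
force: [0.8, 0.0, 0.3]
width: 0.448
gripper_force: 0.0
```

```bash
python3 look.py scene g4 230 150 310 230 7; python3 - <<'E'
from ov import *
c=pickle.load(open('g4.pkl','rb')); c['img']=cv2.convertScaleAbs(c['img'],alpha=1.8)
overlay(c,'ov4.png',(240,160,300,220),9,[(rectW(35,105,38,38,28),(0,255,0))])
q=pf(cloud(c)); 
for a,b in((32,40),(40,48),(48,56),(56,64),(64,72)):
    h=q[(abs(q[...,0]-35)<20)&(abs(q[...,1]-105)<20)&(q[...,2]>a)&(q[...,2]<b)]
    if len(h): print(a,b,len(h),h.mean(0).round(1),h.min(0).round(1),h.max(0).round(1))
E
```

```text
11.8 [0.49095    0.25927327 0.16172036] [-3.07803459  0.61700851  0.00320982] [ 1.3742118   8.27789574 -0.83366548] 0.45070280158142195
TCP px [423.51460624 189.07354899]
32 40 16 [ 39.5 104.4  36. ] [32.1 98.9 32.1] [ 43.4 108.2  40. ]
40 48 22 [ 39.  105.9  44.1] [30.8 99.5 40.4] [ 43.4 110.   48. ]
48 56 17 [ 38.7 104.5  52.3] [31.1 98.9 48.3] [ 42.9 108.7  56. ]
56 64 26 [ 39.2 105.4  60.3] [29.8 98.5 56.2] [ 44.1 109.6  63.6]
64 72 12 [ 37.6 104.   67.1] [ 33.9 100.5  64.3] [ 41.  106.5  70.7]
```

View pics/ov4.png

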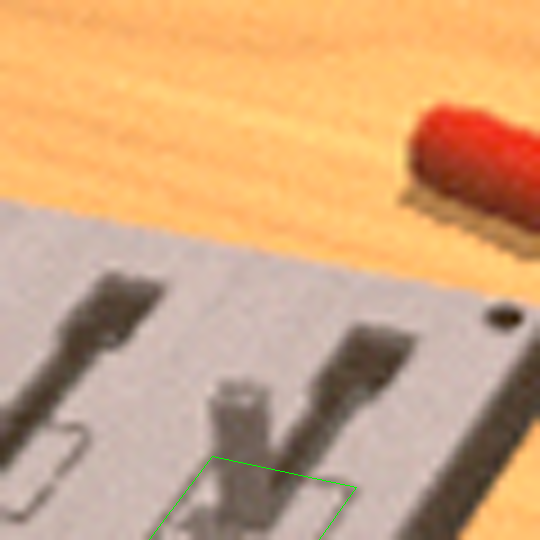

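The crop shows the stud standing upright in slot 3's chamber, with its shank at (243,460) and its tip 70 mm up as expected. Next is the second stud.

jog_arm(
  rows=[
    [[0,0,0],[0,0,10],0.45],
    [[0,0,0],[0,0,13],0.45],
    [[0,0,0],[0,0,13],0.45],
  ],
)

```text
clock: 12.18
position: [0.4927, 0.2478, 0.1628]
ee_rot: [-3.128, 0.282, 0.0]
force: [-0.0, -0.3, -0.3]
width: 0.45
gripper_force: 0.0
```

jog_arm(
  rows=[
    [[0,3.7,-3],[0,0,0],0.45],
    [[0,3.7,-7],[0,0,0],0.45],
    [[0,3.7,-11],[0,0,0],0.45],
    [[0,3.7,-13.3],[0,0,0],0.45],
    [[0,3.7,-13.3],[0,0,0],0.45],
    [[0,3.7,-13.3],[0,0,0],0],
    [[0,3.7,-13.3],[0,0,0],0],
    [[0,3.7,-13.3],[0,0,0],0],
  ],
  newtons=45,
)

```text
clock: 13.18
position: [0.4931, 0.2852, 0.0305]
ee_rot: [-3.128, 0.282, -0.001]
force: [-0.5, 0.4, -0.3]
width: 0.177
gripper_force: 0.0
```

jog_arm(
  rows=[
    [[0,0,0],[0,0,0],0.0],
    [[0,0,0],[0,0,0],0.0],
  ],
)

```text
clock: 13.42
position: [0.4929, 0.2849, 0.0301]
ee_rot: [-3.129, 0.282, -0.0]
force: [-1.3, -1.9, 5.1]
width: 0.101
gripper_force: 45.0
```

jog_arm(
  rows=[
    [[0,0,5],[0,0,0],0.0],
    [[0,-2,9],[0,0,10],0.0],
    [[0,-8,9],[0,0,20],0.0],
    [[-0.4,-14,9],[0,0,30],0.0],
    [[-0.7,-20,9],[0,0,40],0.0],
    [[-1,-26,9],[0,0,50],0.0],
    [[-1.3,-32,9],[0,0,60],0.0],
    [[-1.6,-38,9],[0,0,70],0.0],
  ],
)

```text
clock: 14.42
position: [0.4765, -0.0967, 0.1199]
ee_rot: [2.72, 1.572, 0.001]
force: [0.8, 0.5, -0.5]
width: 0.108
gripper_force: 45.0
```

jog_arm(
  rows=[
    [[-0.2,-3.5,0],[0,0,10],0.0],
    [[-0.2,-3.5,0],[0,0,20],0.0],
    [[-0.2,-3.5,-2],[0,0,30],0.0],
    [[-0.2,-3.5,-4.5],[0,0,37],0.0],
    [[-0.2,-3.5,-4.5],[0,0,37],0.0],
    [[-0.2,-3.5,-4.5],[0,0,37],0.0],
  ],
)

```text
clock: 15.18
position: [0.475, -0.1304, 0.0753]
ee_rot: [2.091, 2.344, 0.0]
force: [0.3, -0.4, -0.5]
width: 0.104
gripper_force: 45.0
```

```bash
python3 -c "
from chk import *
head([(47,50),(50,53),(53,56),(56,58),(58,60),(60,62),(62,66),(66,70)],35);print(arm.observe()['ee_rot'])"
```

```text
TCP plate [-35.1  32.8  75.5] F [-0.1 -0.2 -0.5]
z 47-50 n3 x [-44.7 -39.5 -24.8] y [30.3 39.7 39.8]
z 50-53 n26 x [-40.6 -22.2 -19.4] y [27.8 37.5 40.9]
z 53-56 n46 x [-44.2 -25.5 -19.2] y [27.1 39.5 41.3]
z 56-58 n51 x [-47.6 -27.5 -18.8] y [26.8 35.6 41.1]
z 58-60 n51 x [-44.6 -29.8 -19.7] y [27.3 36.3 40.6]
z 60-62 n11 x [-34.1 -30.8 -22.2] y [30.  34.5 39.1]
z 62-66 n23 x [-37.4 -31.  -28.5] y [30.  36.3 38.9]
z 66-70 n21 x [-33.7 -31.  -28.1] y [30.5 34.3 38.2]
[2.08819253e+00 2.34550255e+00 1.15678904e-03]
```

jog_arm(
  rows=[
    [[0,0.04,-1.5],[0,0,0],0.0],
    [[0,0.04,-2.8],[0,0,0],0.0],
    [[0,0.04,-3.1],[0,0,0],0.0],
    [[0,0.04,-3.1],[0,0,0],0.0],
  ],
)

```text
clock: 15.82
position: [0.4744, -0.1298, 0.0433]
ee_rot: [-2.088, -2.347, 0.001]
force: [-0.6, -0.7, -0.5]
width: 0.104
gripper_force: 45.0
```

jog_arm(
  rows=[
    [[0,0,-0.75],[0,0,0],0.0],
    [[0,0,-0.75],[0,0,0],0.0],
    [[1.5,0.18,-0.75],[0,0,0],0.0],
    [[3,0.35,-0.75],[0,0,0],0.0],
    [[4.5,0.53,-0.75],[0,0,0],0.0],
    [[6,0.71,-0.75],[0,0,0],0.0],
    [[7,0.83,-0.75],[0,0,0],0.0],
    [[7,0.83,-0.75],[0,0,0],0.0],
  ],
)

```text
clock: 16.82
position: [0.545, -0.1214, 0.036]
ee_rot: [-2.087, -2.348, 0.001]
force: [-0.4, 0.1, -1.1]
width: 0.104
gripper_force: 45.0
```

jog_arm(
  rows=[
    [[0,0,0],[0,0,0],0.0],
    [[0,0,0],[0,0,0],0.0],
  ],
)

```text
clock: 17.08
position: [0.5445, -0.1214, 0.0363]
ee_rot: [2.088, 2.347, 0.0]
force: [0.9, 0.1, -1.0]
width: 0.103
gripper_force: 45.0
```

jog_arm(
  rows=[
    [[-0.01,0,0],[0,0,-10],0.0],
    [[-0.02,0,0],[0,0,-20],0.0],
    [[-0.04,0,0],[0,0,-30],0.0],
    [[-0.05,0.01,0],[0,0,-40],0.0],
    [[-0.06,0.02,0],[0,0,-50],0.0],
    [[-0.06,0.03,0],[0,0,-60],0.0],
    [[-0.07,0.04,0],[0,0,-70],0.0],
    [[-0.08,0.05,0],[0,0,-80],0.0],
  ],
)

```text
clock: 18.08
position: [0.5438, -0.1207, 0.0364]
ee_rot: [-3.109, -0.447, -0.001]
force: [-1.1, -0.1, -1.5]
width: 0.102
gripper_force: 45.0
```

jog_arm(
  rows=[
    [[0,0.01,0],[0,0,-10],0.0],
    [[0,0.01,0],[0,0,-10],0.0],
    [[0,0.01,0],[0,0,-10],0.0],
  ],
)

```text
clock: 18.45
position: [0.5438, -0.1208, 0.0363]
ee_rot: [3.136, 0.19, -0.0]
force: [-0.4, -0.3, -0.1]
width: 0.106
gripper_force: 45.0
```

jog_arm(
  rows=[
    [[0,0,-0.15],[0,0,0],0.0],
    [[0,0,-0.15],[0,0,0],0.3],
    [[0,0,-0.15],[0,0,0],0.3],
    [[0,0,-0.15],[0,0,0],0.3],
    [[0,0,4],[0,0,0],0.3],
    [[0,0,9],[0,0,0],0.3],
    [[0,5,12],[0,0,-8],0.45],
    [[0,10,12],[0,0,-17],0.45],
  ],
)

```text
clock: 19.45
position: [0.5454, -0.0204, 0.1588]
ee_rot: [-3.127, 0.291, -0.007]
force: [0.5, 1.5, -1.1]
width: 0.435
gripper_force: 0.0
```

jog_arm(
  rows=[
    [[0.2,6,0],[0,0,0],0.45],
    [[0.4,12,0],[0,0,0],0.45],
    [[0.6,18,0],[0,0,0],0.45],
    [[0.9,24,0],[0,0,0],0.45],
    [[1.1,29.4,0],[0,0,0],0.45],
    [[1.1,29.4,-2],[0,0,0],0.45],
    [[1.1,29.4,-5],[0,0,0],0.45],
    [[1.1,29.4,-5],[0,0,0],0.45],
  ],
)

```text
clock: 20.45
position: [0.5534, 0.272, 0.1043]
ee_rot: [3.127, -0.283, -0.005]
force: [0.3, -0.0, 0.8]
width: 0.45
gripper_force: 0.0
```

```bash
python3 - <<'E'
from ov import *
c=arm.get_image('scene'); pickle.dump(c,open('g5.pkl','wb')); print(arm.observe()['position'],arm.observe()['ee_rot'])
P=cloud(c); q=pf(P)
for ys in(35,105):
  for a,b in((40,56),(56,63),(64,72)):
    h=q[(abs(q[...,0]-35)<20)&(abs(q[...,1]-ys)<20)&(q[...,2]>a)&(q[...,2]<b)]; print(ys,a,b,len(h),np.percentile(h,[3,97],axis=0).round(1).tolist())
w=P.reshape(-1,3)*1000
for a,b in((24,40),(40,60),(60,68)):
    h=w[(abs(w[:,0]-555)<15)&(abs(w[:,1]-273)<15)&(w[:,2]>a)&(w[:,2]<b)]; print('rack stud',a,b,len(h),np.percentile(h,[3,50,97],axis=0).round(1).tolist() if len(h) else '')
E
```

```text
[0.55447183 0.27203584 0.10585783] [ 3.12740123e+00 -2.83650074e-01 -2.04736128e-03]
35 40 56 41 [[31.1, 29.7, 41.0], [42.2, 40.2, 55.4]]
35 56 63 15 [[32.3, 30.0, 56.5], [40.5, 40.0, 62.4]]
35 64 72 15 [[32.0, 31.3, 64.2], [41.9, 40.0, 69.0]]
105 40 56 38 [[30.2, 100.0, 41.3], [42.6, 109.0, 55.0]]
105 56 63 20 [[34.0, 98.5, 56.4], [42.5, 109.1, 62.1]]
105 64 72 13 [[35.6, 99.9, 64.4], [41.7, 107.0, 70.0]]
rack stud 24 40 41 [[551.3, 266.5, 25.6], [559.2, 272.9, 32.8], [561.6, 277.1, 39.1]]
rack stud 40 60 59 [[552.5, 266.5, 41.4], [559.2, 272.8, 50.2], [561.5, 277.5, 59.6]]
rack stud 60 68 23 [[551.7, 267.6, 60.3], [557.2, 272.1, 62.9], [561.4, 275.6, 66.0]]
```

jog_arm(
  rows=[
    [[0.05,0,-3],[0,0,0],0.45],
    [[0.05,0,-6],[0,0,0],0.45],
    [[0.05,0,-7.5],[0,0,0],0.45],
    [[0.05,0,-7.5],[0,0,0],0.45],
    [[0.05,0,-7.5],[0,0,0],0],
    [[0.05,0,-7.5],[0,0,0],0],
    [[0.05,0,-7.5],[0,0,0],0],
    [[0.05,0,-7.5],[0,0,0],0],
  ],
)

```text
clock: 21.5
position: [0.5556, 0.2733, 0.0316]
ee_rot: [-3.129, 0.282, -0.001]
force: [-1.6, -0.6, 2.6]
width: 0.102
gripper_force: 45.0
```

jog_arm(
  rows=[
    [[0,0,0],[0,0,0],0.0],
    [[0,0,0],[0,0,0],0.0],
  ],
)

```text
clock: 21.75
position: [0.5556, 0.2733, 0.0316]
ee_rot: [-3.129, 0.282, -0.001]
force: [-1.1, -0.8, 5.7]
width: 0.101
gripper_force: 45.0
```

jog_arm(
  rows=[
    [[0,0,5],[0,0,0],0.0],
    [[0,-2,9],[0,0,10],0.0],
    [[-1,-8,9],[0,0,20],0.0],
    [[-2,-14,9],[0,0,30],0.0],
    [[-3,-20,9],[0,0,40],0.0],
    [[-4,-26,9],[0,0,50],0.0],
    [[-5,-32,9],[0,0,60],0.0],
    [[-6,-38,9],[0,0,70],0.0],
  ],
)

```text
clock: 22.75
position: [0.4948, -0.1084, 0.1213]
ee_rot: [2.72, 1.572, 0.0]
force: [0.5, -0.4, -0.8]
width: 0.108
gripper_force: 45.0
```

jog_arm(
  rows=[
    [[-0.8,-6,0],[0,0,10],0.0],
    [[-1.2,-9.2,0],[0,0,20],0.0],
    [[-1.2,-9.2,-2],[0,0,30],0.0],
    [[-1.2,-9.2,-4.5],[0,0,37],0.0],
    [[-1.2,-9.2,-4.5],[0,0,37],0.0],
    [[-1.2,-9.2,-4.5],[0,0,37],0.0],
  ],
)

```text
clock: 23.5
position: [0.4836, -0.199, 0.0768]
ee_rot: [2.091, 2.344, -0.0]
force: [-0.3, 0.4, -0.6]
width: 0.104
gripper_force: 45.0
```

```bash
python3 -c "
from chk import *
head([(47,50),(50,53),(53,56),(56,58),(58,60),(60,62),(62,66),(66,70)],-35);print(arm.observe()['ee_rot'])"
```

```text
TCP plate [-34.5 -36.4  77. ] F [-0.2  0.2 -0.7]
z 47-50 n4 x [-23.9 -22.9 -21.5] y [-46.2 -39.3 -34.6]
z 50-53 n27 x [-49.2 -22.9 -19.8] y [-44.1 -31.7 -29.4]
z 53-56 n40 x [-44.4 -23.4 -18.4] y [-44.5 -31.2 -28.8]
z 56-58 n64 x [-44.4 -28.  -19. ] y [-44.6 -34.  -29.1]
z 58-60 n40 x [-45.  -29.1 -17.9] y [-43.4 -35.3 -30. ]
z 60-62 n13 x [-34.4 -30.8 -20.2] y [-40.7 -35.5 -31.5]
z 62-66 n24 x [-35.5 -30.2 -26.2] y [-39.9 -35.1 -32.7]
z 66-70 n12 x [-34. -29. -28.] y [-39.2 -35.7 -33.7]
[2.08795181e+00 2.34567836e+00 6.60982017e-04]
```

jog_arm(
  rows=[
    [[0,0.06,-1.5],[0,0,0],0.0],
    [[0,0.06,-2.8],[0,0,0],0.0],
    [[0,0.06,-3.1],[0,0,0],0.0],
    [[0,0.06,-3.1],[0,0,0],0.0],
  ],
)

```text
clock: 24.15
position: [0.4831, -0.1983, 0.0448]
ee_rot: [-2.088, -2.347, 0.001]
force: [0.6, 0.7, -0.4]
width: 0.102
gripper_force: 45.0
```

jog_arm(
  rows=[
    [[0,0,-0.75],[0,0,0],0.0],
    [[0,0,-0.75],[0,0,0],0.0],
    [[1.5,0.18,-0.75],[0,0,0],0.0],
    [[3,0.35,-0.75],[0,0,0],0.0],
    [[4.5,0.53,-0.75],[0,0,0],0.0],
    [[6,0.71,-0.75],[0,0,0],0.0],
    [[6.95,0.83,-0.75],[0,0,0],0.0],
    [[6.95,0.83,-0.75],[0,0,0],0.0],
  ],
)

```text
clock: 25.15
position: [0.5532, -0.1898, 0.0375]
ee_rot: [-2.087, -2.348, 0.001]
force: [-1.0, -0.1, -0.2]
width: 0.105
gripper_force: 45.0
```

jog_arm(
  rows=[
    [[0,0,0],[0,0,0],0.0],
    [[0,0,0],[0,0,0],0.0],
  ],
)

```text
clock: 25.4
position: [0.5526, -0.19, 0.0378]
ee_rot: [-2.088, -2.347, -0.0]
force: [-0.3, -0.2, -0.7]
width: 0.104
gripper_force: 45.0
```

jog_arm(
  rows=[
    [[0.01,0,0],[0,0,-10],0.0],
    [[0.02,0,0],[0,0,-20],0.0],
    [[0.03,0,0],[0,0,-30],0.0],
    [[0.04,0,0],[0,0,-40],0.0],
    [[0.04,-0.01,0],[0,0,-50],0.0],
    [[0.05,-0.02,0],[0,0,-60],0.0],
    [[0.05,-0.03,0],[0,0,-70],0.0],
    [[0.06,-0.04,0],[0,0,-80],0.0],
  ],
)

```text
clock: 26.4
position: [0.5534, -0.1902, 0.0379]
ee_rot: [-3.109, -0.447, -0.001]
force: [-0.1, 0.3, -1.3]
width: 0.101
gripper_force: 45.0
```

jog_arm(
  rows=[
    [[0,0,0],[0,0,-10],0.0],
    [[0,0,0],[0,0,-10],0.0],
    [[0,0,0],[0,0,-10],0.0],
  ],
)

```text
clock: 26.78
position: [0.5534, -0.1903, 0.0378]
ee_rot: [3.136, 0.19, -0.0]
force: [-1.2, 0.4, -1.0]
width: 0.106
gripper_force: 45.0
```

jog_arm(
  rows=[
    [[0,0,-0.15],[0,0,0],0.0],
    [[0,0,-0.15],[0,0,0],0.3],
    [[0,0,-0.15],[0,0,0],0.3],
    [[0,0,-0.15],[0,0,0],0.3],
    [[0,0,4],[0,0,0],0.3],
    [[0,0,9],[0,0,0],0.3],
    [[0,5,12],[0,0,-8],0.6],
    [[0,10,12],[0,0,-17],0.6],
  ],
)

```text
clock: 27.78
position: [0.5548, -0.0903, 0.1603]
ee_rot: [-3.128, 0.292, -0.007]
force: [1.1, 0.1, -0.1]
width: 0.47
gripper_force: 0.0
```

jog_arm(
  rows=[
    [[0,6,6],[0,0,0],0.6],
    [[0,12,6],[0,0,0],0.6],
    [[0,18,6],[0,0,0],0.6],
    [[-2,24,6],[0,0,0],0.6],
    [[-5,30,6],[0,0,0],0.6],
    [[-8,35,6],[0,0,0],0.6],
    [[-11,40,6],[0,0,0],0.6],
    [[-11,40,6],[0,0,0],0.6],
  ],
)

```text
clock: 28.78
position: [0.4405, 0.3146, 0.217]
ee_rot: [-3.13, 0.268, 0.003]
force: [-0.4, -0.8, -0.3]
width: 0.603
gripper_force: 0.0
```

```bash
cat > sl.py <<'E'
from ov import *
o=arm.observe(); print(o['clock'],o['position'],o['ee_rot'])
for n in('top','scene'):
    c=arm.get_image(n); pickle.dump(c,open('s_'+n+'.pkl','wb')); P=cloud(c); q=pf(P)
    if n=='scene':
        for ys in(-35,35,105):
            h=q[(abs(q[...,0]-35)<20)&(abs(q[...,1]-ys)<20)&(q[...,2]>38)&(q[...,2]<63)]; print('stud',ys,len(h),np.percentile(h,[3,97],axis=0).round(1)[:,:2].tolist())
            h=q[(abs(q[...,0]-35)<20)&(abs(q[...,1]-ys)<20)&(q[...,2]>65)&(q[...,2]<75)]; print('  tip',len(h),np.percentile(h,[3,50,97],axis=0).round(1).tolist())
    # sleeves: top ring faces
    z=P[...,2]; m=(z>.019)&(z<.031)&(P[...,0]>.42)&(P[...,0]<.75)&(P[...,1]>.0)&(P[...,1]<.2)
    hsv=cv2.cvtColor(c['img'],cv2.COLOR_RGB2HSV); m&=hsv[...,1]<90
    k,lab,st,ce=cv2.connectedComponentsWithStats(cv2.dilate(m.astype(np.uint8),np.ones((3,3))))
    for i in range(1,k):
        if st[i,4]>60:
            w=P[(lab==i)&m]*1000; (cx,cy),r=cv2.minEnclosingCircle(w[:,:2].astype(np.float32))
            u=w[:,:2]; e=np.percentile(u,[2,98],axis=0); print(n,'sleeve circ',round(cx,1),round(cy,1),'d',round(2*r,1),'mid',e.mean(0).round(1),'ext',np.diff(e,axis=0).round(1),'n',len(w), 'z',np.median(w[:,2]).round(1))
E
python3 sl.py
```

```text
28.775 [0.44053331 0.31455931 0.21703676] [-3.12985599e+00  2.68462278e-01  2.81780731e-03]
top sleeve circ 744.5 156.1 d 42.3 mid [739.7 155.5] ext [[13.3 40.5]] n 27 z 23.5
top sleeve circ 685.3 114.7 d 35.6 mid [685.2 114.6] ext [[32.2 31.4]] n 136 z 26.5
top sleeve circ 613.6 44.5 d 35.8 mid [614.1  45.3] ext [[33.5 31.4]] n 142 z 26.3
top sleeve circ 551.4 80.7 d 35.3 mid [551.6  80.5] ext [[32.8 32.9]] n 142 z 26.0
top sleeve circ 466.9 83.0 d 34.8 mid [466.8  83.4] ext [[32.3 32.4]] n 139 z 26.3
stud -35 62 [[31.2, -40.5], [41.7, -30.0]]
  tip 9 [[31.7, -38.9, 65.2], [37.0, -35.7, 67.0], [40.4, -32.4, 69.2]]
stud 35 62 [[30.3, 29.2], [42.7, 40.1]]
  tip 10 [[32.0, 32.4, 66.1], [38.3, 34.7, 68.0], [42.1, 38.3, 69.1]]
stud 105 66 [[32.3, 98.3], [43.0, 109.2]]
  tip 10 [[35.4, 101.0, 65.1], [37.1, 104.6, 67.5], [38.5, 106.6, 69.4]]
scene sleeve circ 468.8 83.2 d 37.8 mid [469.   83.9] ext [[32.7 30.6]] n 128 z 23.5
scene sleeve circ 553.6 81.1 d 38.4 mid [553.1  81.7] ext [[32.7 30.9]] n 147 z 23.5
scene sleeve circ 614.8 45.0 d 36.3 mid [615.3  45.7] ext [[32.7 31.2]] n 166 z 23.4
scene sleeve circ 688.9 102.6 d 23.1 mid [688.3 103.5] ext [[20.8  9. ]] n 31 z 23.9
```

All three studs are upright at their seats, and four sleeves are still standing where they were. Next come the sleeves, starting with the middle one at (552,81).

jog_arm(
  rows=[
    [[0,0,0],[0,0,10],0.6],
    [[2,-4,0],[0,0,20],0.6],
    [[4,-8,0],[0,0,30],0.6],
    [[6,-12,-1],[0,0,40],0.6],
    [[8,-16,-3],[0,0,50],0.6],
    [[10,-20,-6],[0,0,60],0.6],
    [[11.2,-23.4,-9],[0,0,70],0.6],
    [[11.2,-23.4,-12],[0,0,80],0.6],
  ],
)

```text
clock: 29.88
position: [0.5568, 0.0688, 0.0975]
ee_rot: [2.578, 1.79, 0.001]
force: [0.9, 0.9, 0.3]
width: 0.6
gripper_force: 0.0
```

jog_arm(
  rows=[
    [[0,0,0],[0,0,10],0.6],
    [[0,0,-2],[0,0,20],0.6],
    [[0,0,-3],[0,0,27],0.6],
    [[0,0,-3],[0,0,27],0.6],
    [[0,0,-3],[0,0,27],0.6],
  ],
)

```text
clock: 30.5
position: [0.556, 0.0742, 0.0683]
ee_rot: [2.093, 2.342, 0.001]
force: [0.7, 0.2, 0.3]
width: 0.597
gripper_force: 0.0
```

jog_arm(
  rows=[
    [[-0.4,0.65,0],[0,0,0],0.6],
    [[-0.4,0.65,0],[0,0,0],0.6],
    [[-0.4,0.65,-3],[0,0,0],0.6],
    [[-0.4,0.65,-3],[0,0,0],0.6],
  ],
)

```text
clock: 31.0
position: [0.5501, 0.0824, 0.0365]
ee_rot: [-2.086, -2.346, 0.004]
force: [0.4, 0.7, 0.3]
width: 0.601
gripper_force: 0.0
```

```bash
python3 sl.py | grep -v tip
```

```text
31.0 [0.55005656 0.08237545 0.03653975] [-2.08618498 -2.34649504  0.0041498 ]
stud -35 61 [[30.7, -40.6], [41.5, -30.0]]
stud 35 64 [[30.8, 29.7], [42.1, 40.0]]
stud 105 66 [[31.0, 99.1], [42.8, 109.4]]
scene sleeve circ 468.0 86.4 d 36.2 mid [468.4  86.8] ext [[33.  26.1]] n 99 z 23.1
scene sleeve circ 554.1 82.2 d 35.4 mid [554.7  86.3] ext [[31.8 24.5]] n 74 z 23.0
scene sleeve circ 614.6 46.7 d 38.7 mid [615.3  46.3] ext [[32.5 31.6]] n 165 z 23.6
scene sleeve circ 689.8 103.2 d 22.1 mid [689.8 102.9] ext [[19.7  9.2]] n 32 z 23.9
```

jog_arm(
  rows=[
    [[0.2,-0.1,-1.5],[0,0,0],0.6],
    [[0.2,-0.1,-3.2],[0,0,0],0.6],
    [[0.2,-0.1,-3.2],[0,0,0],0.6],
    [[0.2,-0.1,-3.2],[0,0,0],0.1],
    [[0.2,-0.1,-3.2],[0,0,0],0.1],
    [[0.2,-0.1,-3.2],[0,0,0],0.1],
    [[0.2,-0.1,-3.2],[0,0,0],0.1],
  ],
  newtons=20,
)

```text
clock: 31.98
position: [0.5538, 0.0813, 0.0061]
ee_rot: [2.087, 2.347, 0.001]
force: [-0.9, -0.8, 2.2]
width: 0.377
gripper_force: 20.0
```

jog_arm(
  rows=[
    [[0,0,0],[0,0,0],0.1],
    [[0,0,3],[0,0,0],0.1],
    [[0,0,9],[0,0,0],0.1],
    [[0,0,9],[0,0,0],0.1],
  ],
)

```text
clock: 32.48
position: [0.5563, 0.0814, 0.0995]
ee_rot: [2.085, 2.345, 0.009]
force: [0.6, 0.2, -1.1]
width: 0.375
gripper_force: 20.0
```

jog_arm(
  rows=[
    [[0,-6,0.5],[0,0,0],0.1],
    [[0,-12,0.5],[0,0,0],0.1],
    [[0,-18,0.5],[0,0,0],0.1],
    [[0,-24,0.5],[0,0,0],0.1],
    [[0,-27.2,0.5],[0,0,0],0.1],
    [[0,-27.2,0],[0,0,0],0.1],
    [[0,-27.2,0],[0,0,0],0.1],
  ],
)

```text
clock: 33.35
position: [0.5529, -0.1894, 0.0945]
ee_rot: [-2.085, -2.347, 0.0]
force: [-0.1, 0.8, -1.2]
width: 0.372
gripper_force: 20.0
```

```bash
cat > sh.py <<'E'
from chk import *
import sys
def fitc(h,r):
    from scipy.optimize import least_squares
    f=lambda c:np.hypot(h[:,0]-c[0],h[:,1]-c[1])-r
    return least_squares(f,h[:,:2].mean(0)+[-.6*r,0],loss='soft_l1').x.round(1)
ys=float(sys.argv[1])
Q=np.concatenate([pf(cloud(arm.get_image('scene'))).reshape(-1,3) for _ in range(3)])
t=pf(arm.observe()['position']); print('TCP',t.round(1),arm.observe()['ee_rot'])
A=Q[(abs(Q[:,1]-t[1])<25)&(abs(Q[:,0]-t[0])<30)&(Q[:,2]>t[2]-7)&(Q[:,2]<t[2]+25)]
for a,b in((-6,-3),(-3,0),(0,3),(3,7),(7,12),(12,17)):
    h=A[(A[:,2]-t[2]>a)&(A[:,2]-t[2]<b)]
    if len(h): print('rel z',a,b,len(h),'x',np.percentile(h[:,0],[3,50,97]).round(1),'y',np.percentile(h[:,1],[3,50,97]).round(1))
low=A[(A[:,2]-t[2]<-0.5)]; print('sleeve lower wall circle fit r18',fitc(low,18),len(low))
S=Q[(abs(Q[:,1]-ys)<12)&(abs(Q[:,0]-35)<14)&(Q[:,2]>36)&(Q[:,2]<62)]; print('stud x,y 3/97',np.percentile(S,[3,50,97],axis=0).round(1)[:,:2].tolist())
E
python3 sh.py -35.3
```

```text
TCP [ 35.8 -34.9  95.4] [-2.08434764e+00 -2.34926110e+00 -3.60344802e-04]
rel z -6 -3 45 x [26.4 45.5 54.7] y [-37.7 -20.8 -16.8]
rel z -3 0 38 x [14.4 43.4 56.3] y [-44.2 -20.9 -17.1]
rel z 0 3 66 x [13.6 46.9 61.3] y [-41.1 -23.4 -16.7]
rel z 3 7 78 x [ 9.6 46.  64.7] y [-41.  -23.7 -17.5]
rel z 7 12 118 x [ 9.2 38.3 63.8] y [-40.7 -24.  -17.1]
rel z 12 17 211 x [ 9.1 29.6 61.9] y [-42.1 -24.8 -17.5]
sleeve lower wall circle fit r18 [ 35.6 -35.5] 94
stud x,y 3/97 [[30.9, -40.9], [39.6, -32.9], [42.4, -30.0]]
```

jog_arm(
  rows=[
    [[0,0,-1.5],[0,0,0],0.1],
    [[0,0,-3],[0,0,0],0.1],
    [[0,0,-3.8],[0,0,0],0.1],
    [[0,0,-3.8],[0,0,0],0.1],
  ],
)

```text
clock: 34.0
position: [0.5529, -0.1906, 0.0568]
ee_rot: [-2.087, -2.347, 0.001]
force: [0.5, -0.4, -0.4]
width: 0.378
gripper_force: 20.0
```

jog_arm(
  rows=[
    [[0,0,-1],[0,0,0],0.1],
    [[0,0,-1.9],[0,0,0],0.1],
    [[0,0,-2.2],[0,0,0],0.1],
    [[0,0,-2.2],[0,0,0],0.1],
  ],
)

```text
clock: 34.5
position: [0.5534, -0.1907, 0.0355]
ee_rot: [-2.087, -2.347, 0.0]
force: [-0.1, 0.6, -0.9]
width: 0.373
gripper_force: 20.0
```

jog_arm(
  rows=[
    [[0,0,-0.13],[0,0,0],0.1],
    [[0,0,-0.13],[0,0,0],0.1],
    [[0,0,-0.13],[0,0,0],0.6],
    [[0,0,-0.13],[0,0,0],0.6],
    [[0,0,-0.13],[0,0,0],0.6],
    [[0,0,2],[0,0,0],0.6],
    [[0,0,6],[0,0,0],0.6],
    [[0,0,10],[0,0,0],0.6],
  ],
)

```text
clock: 35.5
position: [0.5532, -0.1907, 0.1367]
ee_rot: [-2.087, -2.347, 0.001]
force: [1.0, 0.3, -0.3]
width: 0.602
gripper_force: 0.0
```

jog_arm(
  rows=[
    [[0,6,0],[0,0,0],0.6],
    [[0,12,0],[0,0,0],0.6],
    [[-1,16,0],[0,0,0],0.6],
    [[-1,16,0],[0,0,0],0.6],
  ],
)

```text
clock: 36.0
position: [0.5429, -0.0265, 0.1355]
ee_rot: [-2.079, -2.353, -0.001]
force: [0.7, -0.0, 0.6]
width: 0.601
gripper_force: 0.0
```

```bash
python3 sl.py | grep -v tip; python3 - <<'E'
from ov import *
c=pickle.load(open('s_scene.pkl','rb')); q=pf(cloud(c))
h=q[(abs(q[...,0]-35)<30)&(abs(q[...,1]+35)<30)&(q[...,2]>40)&(q[...,2]<60)]; print(np.percentile(h,[3,50,97],axis=0).round(1).tolist()); save('p1.png',cv2.convertScaleAbs(cv2.resize(c['img'][150:290,150:370],None,fx=3.6,fy=3.6,interpolation=cv2.INTER_CUBIC),alpha=1.5))
E
```

```text
36.0 [ 0.54287899 -0.02651754  0.13547005] [-2.07905488e+00 -2.35250939e+00 -1.10464382e-03]
top sleeve circ 744.4 156.1 d 42.2 mid [739.7 155.6] ext [[14.4 40.5]] n 26 z 24.8
top sleeve circ 684.5 114.6 d 35.9 mid [685.  114.5] ext [[32.6 31.5]] n 138 z 26.3
top sleeve circ 614.1 44.7 d 36.5 mid [613.9  44.4] ext [[33.7 33.2]] n 143 z 26.4
top sleeve circ 467.1 83.5 d 35.0 mid [468.   85.7] ext [[30.1 27.9]] n 101 z 26.3
stud -35 195 [[26.0, -49.7], [54.2, -19.2]]
stud 35 61 [[30.5, 29.6], [42.5, 39.7]]
stud 105 63 [[30.9, 98.9], [43.4, 109.2]]
scene sleeve circ 468.6 83.5 d 35.9 mid [469.   84.8] ext [[33.  31.1]] n 128 z 23.1
scene sleeve circ 615.1 44.8 d 37.2 mid [615.4  46.1] ext [[33.  31.8]] n 161 z 23.5
scene sleeve circ 690.0 103.2 d 21.4 mid [690.1 103.3] ext [[19.3  8.8]] n 31 z 24.5
[[25.5, -49.9, 41.2], [42.3, -32.1, 50.8], [54.4, -19.4, 58.8]]
```

View pics/p1.png

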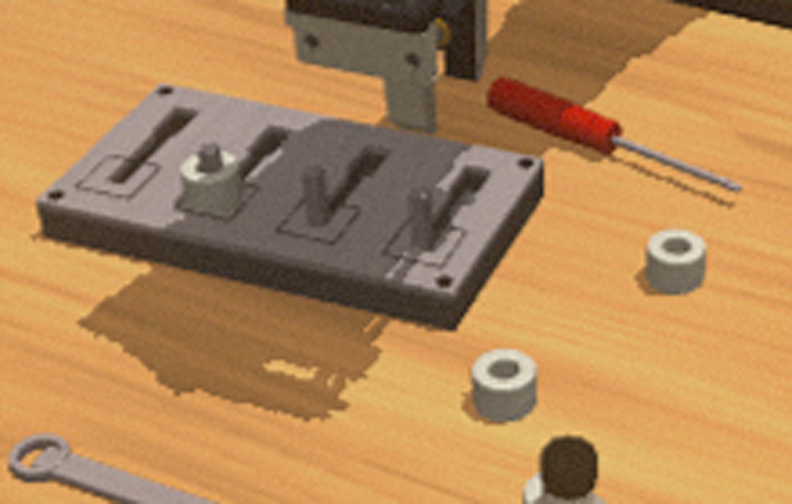

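The crop shows the first sleeve flat on the plate around the slot 1 stud, with its tip protruding at (210,155). The other two studs are upright. Next sleeve is at (614,45).

jog_arm(
  rows=[
    [[4,4,0],[0,0,0],0.6],
    [[7.1,7.3,-3],[0,0,0],0.6],
    [[7.1,7.3,-7],[0,0,0],0.6],
    [[7.1,7.3,-9.5],[0,0,0],0.6],
    [[7.1,7.3,-9.5],[0,0,0],0.6],
    [[7.1,7.3,-9.5],[0,0,0],0.6],
  ],
)

```text
clock: 36.85
position: [0.6154, 0.0408, 0.0418]
ee_rot: [2.089, 2.345, 0.001]
force: [0.3, -0.3, -0.1]
width: 0.604
gripper_force: 0.0
```

jog_arm(
  rows=[
    [[-0.1,0.4,0],[0,0,0],0.6],
    [[-0.1,0.4,-2],[0,0,0],0.6],
    [[-0.1,0.4,-3.6],[0,0,0],0.6],
    [[-0.1,0.4,-3.6],[0,0,0],0.6],
    [[-0.1,0.4,-3.6],[0,0,0],0.1],
    [[-0.1,0.4,-3.6],[0,0,0],0.1],
    [[-0.1,0.4,-3.6],[0,0,0],0.1],
    [[-0.1,0.4,-3.6],[0,0,0],0.1],
  ],
)

```text
clock: 37.85
position: [0.6138, 0.0462, 0.0051]
ee_rot: [2.087, 2.347, 0.001]
force: [-0.1, 0.2, 2.0]
width: 0.393
gripper_force: 20.0
```

jog_arm(
  rows=[
    [[0,0,0],[0,0,0],0.1],
    [[0,0,3],[0,0,0],0.1],
    [[0,0,9],[0,0,0],0.1],
    [[0,0,9],[0,0,0],0.1],
  ],
)

```text
clock: 38.35
position: [0.6164, 0.046, 0.099]
ee_rot: [2.085, 2.344, 0.009]
force: [0.1, 0.2, -1.1]
width: 0.397
gripper_force: 20.0
```

jog_arm(
  rows=[
    [[-2.5,-6,0.5],[0,0,0],0.1],
    [[-5,-12,0.5],[0,0,0],0.1],
    [[-7,-16.6,0.5],[0,0,0],0.1],
    [[-7,-16.6,0],[0,0,0],0.1],
    [[-7,-16.6,0],[0,0,0],0.1],
    [[-7,-16.6,0],[0,0,0],0.1],
  ],
)

```text
clock: 39.1
position: [0.544, -0.118, 0.0943]
ee_rot: [-2.084, -2.35, -0.0]
force: [-0.2, 1.0, -1.3]
width: 0.392
gripper_force: 20.0
```

```bash
python3 sh.py 34.7
```

```text
TCP [34.5 36.2 94.6] [-2.08504799e+00 -2.34978522e+00 -1.78699606e-04]
rel z -6 -3 30 x [31.1 46.2 53.1] y [36.1 48.3 52.5]
rel z -3 0 42 x [13.7 43.4 57.7] y [36.4 49.  52.8]
rel z 0 3 54 x [12.8 46.4 60.8] y [27.2 47.5 52.8]
rel z 3 7 75 x [10.3 46.4 63.4] y [30.3 47.4 53.1]
rel z 7 12 106 x [ 6.2 38.4 60.8] y [31.9 47.4 52.7]
rel z 12 17 122 x [ 9.  29.9 62.1] y [33.4 47.  52.6]
sleeve lower wall circle fit r18 [34.9 34.7] 64
stud x,y 3/97 [[30.7, 29.3], [39.4, 37.3], [42.8, 40.5]]
```

jog_arm(
  rows=[
    [[0,0,-0.5],[0,0,0],0.1],
    [[0,0,-0.5],[0,0,0],0.1],
    [[0,0,-0.5],[0,0,0],0.1],
  ],
)

```text
clock: 39.62
position: [0.5435, -0.1197, 0.0897]
ee_rot: [-2.087, -2.348, 0.0]
force: [0.0, -0.7, -0.1]
width: 0.39
gripper_force: 20.0
```

```bash
python3 sh.py 34.7 | grep -v rel
```

```text
TCP [33.9 35.1 89.8] [2.08766897e+00 2.34751284e+00 1.05123214e-04]
sleeve lower wall circle fit r18 [34.7 32.6] 60
stud x,y 3/97 [[31.0, 29.8], [39.5, 36.9], [42.5, 40.3]]
```

jog_arm(
  rows=[
    [[0.06,0.13,-0.5],[0,0,0],0.1],
    [[0.06,0.13,-2],[0,0,0],0.1],
    [[0.06,0.13,-2.8],[0,0,0],0.1],
    [[0.06,0.13,-3.3],[0,0,0],0.1],
    [[0.06,0.13,-3.3],[0,0,0],0.1],
  ],
)

```text
clock: 40.4
position: [0.5438, -0.1185, 0.0563]
ee_rot: [-2.087, -2.347, 0.001]
force: [0.2, -0.7, -0.6]
width: 0.397
gripper_force: 20.0
```

Bottom is at about 51 mm with no contact; next, down to TCP 33.1.

jog_arm(
  rows=[
    [[0,0,-1],[0,0,0],0.1],
    [[0,0,-1.9],[0,0,0],0.1],
    [[0,0,-2.3],[0,0,0],0.1],
    [[0,0,-2.3],[0,0,0],0.1],
  ],
)

```text
clock: 40.9
position: [0.5439, -0.1185, 0.0334]
ee_rot: [-2.088, -2.347, 0.0]
force: [-0.1, -0.2, -0.4]
width: 0.396
gripper_force: 20.0
```

jog_arm(
  rows=[
    [[0,0,0],[0,0,0],0.6],
    [[0,0,0],[0,0,0],0.6],
    [[0,0,0],[0,0,0],0.6],
    [[0,0,2],[0,0,0],0.6],
    [[0,0,6],[0,0,0],0.6],
    [[0,0,10],[0,0,0],0.6],
  ],
)

```text
clock: 41.65
position: [0.5438, -0.1185, 0.1347]
ee_rot: [-2.088, -2.347, 0.001]
force: [0.6, 0.2, -0.4]
width: 0.599
gripper_force: 0.0
```

jog_arm(
  rows=[
    [[-2,5,0],[0,0,0],0.6],
    [[-4,10,0],[0,0,0],0.6],
    [[-6,15,0],[0,0,0],0.6],
    [[-7,16,0],[0,0,0],0.6],
    [[-7,16,0],[0,0,0],0.6],
    [[-7,16,0],[0,0,0],0.6],
  ],
)

```text
clock: 42.4
position: [0.4749, 0.04, 0.134]
ee_rot: [2.089, 2.345, 0.0]
force: [0.2, -0.5, 1.0]
width: 0.599
gripper_force: 0.0
```

```bash
python3 sl.py | grep -v tip
```

```text
42.4 [0.47490902 0.04003794 0.13400901] [2.08913457e+00 2.34479183e+00 4.85112621e-04]
top sleeve circ 744.7 156.2 d 42.4 mid [739.4 156. ] ext [[13.4 41.5]] n 32 z 24.3
top sleeve circ 685.4 114.4 d 36.1 mid [685.1 114.6] ext [[32.4 31.4]] n 136 z 26.7
stud -35 190 [[24.9, -50.7], [53.9, -19.3]]
stud 35 192 [[24.7, 19.7], [53.9, 51.9]]
stud 105 62 [[29.9, 99.0], [42.8, 109.0]]
scene sleeve circ 468.7 83.9 d 36.9 mid [468.6  84.4] ext [[31.7 30.2]] n 123 z 23.3
scene sleeve circ 688.3 103.3 d 20.6 mid [688.9 103.2] ext [[18.5  8.1]] n 31 z 24.0
```

jog_arm(
  rows=[
    [[-0.7,4.2,-4],[0,0,0],0.6],
    [[-0.7,4.2,-8],[0,0,0],0.6],
    [[-0.7,4.2,-9.4],[0,0,0],0.6],
    [[-0.7,4.2,-9.4],[0,0,0],0.6],
    [[-0.7,4.2,-9.4],[0,0,0],0.6],
  ],
)

```text
clock: 43.12
position: [0.4682, 0.0829, 0.0408]
ee_rot: [2.089, 2.345, 0.002]
force: [0.3, 0.2, 0.5]
width: 0.597
gripper_force: 0.0
```

jog_arm(
  rows=[
    [[0,0,-2],[0,0,0],0.6],
    [[0,0,-3.5],[0,0,0],0.6],
    [[0,0,-3.5],[0,0,0],0.6],
    [[0,0,-3.5],[0,0,0],0.1],
    [[0,0,-3.5],[0,0,0],0.1],
    [[0,0,-3.5],[0,0,0],0.1],
    [[0,0,-3.5],[0,0,0],0.1],
    [[0,0,-3.5],[0,0,0],0.1],
  ],
)

```text
clock: 44.12
position: [0.4674, 0.0836, 0.0052]
ee_rot: [2.087, 2.348, 0.001]
force: [-1.2, 0.1, 7.3]
width: 0.386
gripper_force: 20.0
```

jog_arm(
  rows=[
    [[0,0,3],[0,0,0],0.1],
    [[0,0,9],[0,0,0],0.1],
    [[0,0,9],[0,0,0],0.1],
  ],
)

```text
clock: 44.5
position: [0.4696, 0.0841, 0.0981]
ee_rot: [2.086, 2.345, 0.009]
force: [0.8, -0.4, 0.1]
width: 0.388
gripper_force: 20.0
```

jog_arm(
  rows=[
    [[3,-6,0.2],[0,0,0],0.1],
    [[6,-12,0.2],[0,0,0],0.1],
    [[6.9,-13.5,-0.3],[0,0,0],0.1],
    [[6.9,-13.5,-0.3],[0,0,0],0.1],
    [[6.9,-13.5,-0.3],[0,0,0],0.1],
    [[6.9,-13.5,-0.3],[0,0,0],0.1],
    [[6.9,-13.5,-0.3],[0,0,0],0.1],
  ],
)

```text
clock: 45.38
position: [0.5359, -0.0504, 0.0918]
ee_rot: [-2.085, -2.349, -0.0]
force: [-1.1, 0.3, -0.9]
width: 0.391
gripper_force: 20.0
```

```bash
python3 sh.py 104 | grep -v rel;python3 sh.py 104 | grep -v rel
```

```text
TCP [ 34.6 104.3  91.8] [2.08666940e+00 2.34848101e+00 4.41629991e-04]
sleeve lower wall circle fit r18 [ 35.  103.1] 62
stud x,y 3/97 [[30.8, 99.0], [39.9, 106.2], [42.8, 109.3]]
TCP [ 34.6 103.9  91.8] [2.08724626e+00 2.34783071e+00 2.61275029e-04]
sleeve lower wall circle fit r18 [ 35.3 102.1] 59
stud x,y 3/97 [[31.1, 98.7], [40.0, 106.0], [42.9, 109.4]]
```

jog_arm(
  rows=[
    [[0.02,0.1,-0.5],[0,0,0],0.1],
    [[0.02,0.1,-2],[0,0,0],0.1],
    [[0.02,0.1,-3],[0,0,0],0.1],
    [[0.02,0.1,-3.5],[0,0,0],0.1],
    [[0.02,0.1,-3.5],[0,0,0],0.1],
  ],
)

```text
clock: 46.3
position: [0.536, -0.0506, 0.0562]
ee_rot: [-2.088, -2.347, 0.001]
force: [-1.0, 0.0, 0.6]
width: 0.393
gripper_force: 20.0
```

jog_arm(
  rows=[
    [[0,0,-1],[0,0,0],0.1],
    [[0,0,-1.9],[0,0,0],0.1],
    [[0,0,-2.3],[0,0,0],0.1],
    [[0,0,-2.3],[0,0,0],0.1],
  ],
)

```text
clock: 46.8
position: [0.5361, -0.0505, 0.0335]
ee_rot: [-2.088, -2.347, 0.0]
force: [-0.1, -0.6, -1.5]
width: 0.389
gripper_force: 20.0
```

jog_arm(
  rows=[
    [[0,0,0],[0,0,0],0.6],
    [[0,0,0],[0,0,0],0.6],
    [[0,0,0],[0,0,0],0.6],
    [[0,0,2],[0,0,0],0.6],
    [[0,0,6],[0,0,0],0.6],
    [[0,0,11],[0,0,0],0.6],
  ],
)

```text
clock: 47.55
position: [0.5356, -0.0504, 0.1443]
ee_rot: [-2.087, -2.347, 0.002]
force: [1.1, 0.4, -0.3]
width: 0.6
gripper_force: 0.0
```

jog_arm(
  rows=[
    [[-2,6,2],[0,0,0],0.6],
    [[-4,12,4],[0,0,0],0.6],
    [[-6,18,6],[0,0,0],0.6],
    [[-8,24,8],[0,0,0],0.6],
    [[-8,30,8],[0,0,0],0.6],
    [[-8,34,8],[0,0,0],0.6],
    [[-8,34,8],[0,0,0],0.6],
    [[-8,34,8],[0,0,0],0.6],
  ],
)

```text
clock: 48.55
position: [0.4563, 0.2888, 0.2235]
ee_rot: [2.087, 2.347, -0.001]
force: [0.5, -0.5, 0.3]
width: 0.598
gripper_force: 0.0
```

```bash
python3 - <<'E'
from ov import *
import time
a=[arm.get_image(n) for n in('scene','top')]; c,t=a
q=pf(cloud(c))
for ys in(-35,35,105):
    h=q[(abs(q[...,0]-35)<22)&(abs(q[...,1]-ys)<25)]
    r=h[(h[:,2]>49)&(h[:,2]<57)]; s=h[(h[:,2]>60)&(h[:,2]<75)]
    print(ys,'ring top z',np.median(r[:,2]).round(1),np.percentile(r,[3,97],axis=0).round(1)[:,:2].tolist(),'shank',np.percentile(s,[3,97],axis=0).round(1).tolist())
m=lambda im,b,f:cv2.resize(im[b[1]:b[3],b[0]:b[2]],None,fx=f,fy=f,interpolation=cv2.INTER_CUBIC)
A=m(c['img'],(150,155,310,245),5); B=m(t['img'],(345,230,490,320),5.5)[:,:800]; B=cv2.resize(B,(800,495))
save('fin.png',cv2.resize(cv2.convertScaleAbs(cv2.vconcat([A,B]),alpha=1.5),(500,591))); print(arm.observe()['clock'])
E
```

```text
-35 ring top z 51.5 [[24.3, -51.5], [53.8, -19.5]] shank [[31.2, -39.8, 60.8], [42.2, -30.2, 69.3]]
35 ring top z 51.5 [[22.3, 19.7], [52.5, 51.0]] shank [[30.5, 30.4, 60.9], [41.5, 39.1, 69.1]]
105 ring top z 51.4 [[21.1, 88.6], [52.1, 120.3]] shank [[34.1, 99.7, 60.7], [43.7, 109.6, 69.6]]
48.65
```

View pics/fin.png

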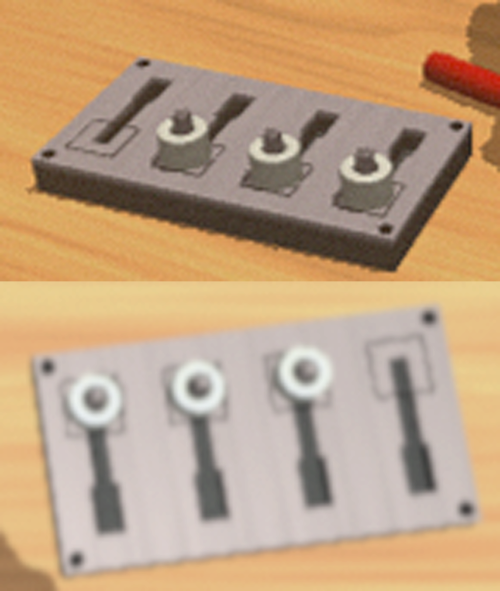

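The final pictures show three sleeves flat on the plate around upright studs, at (182,135), (272,150) and (365,170) in the scene crop. Slot 0 is empty, as intended.

```bash
python3 -c "
from cell import arm
print(arm.sign_off())"
```

```text
the job is handed in; nothing more can be done
None
```

I set the three studs that were in the rack in slots 1–3, each given a quarter turn at its seat, with a sleeve flat on the plate around each one, and handed the job in at about 49 s. The heads sit below the lips, so I judged the locking from the turn made, not by seeing them.

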